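Press the test gauge's coupler onto the tilted gas nipple and hold it there

TASK

Take the reading at the gas valve block: lift the hand-held pressure gauge off its parking post, press its coupler squarely onto the block's tilted test nipple until it snaps on, then push it fully home against the nipple's spring. Finish still gripping the gauge and pushing it home, so that the valve stays open (do not let go), and leave the bottle, jar and tape roll where they are.

Things in the scene. Friction and masses are not known exactly. Their poses are not given: they have to be found in the camera images.
- gauge: Hand-held pressure gauge, about 0.2 kg, 110 mm tall, upright at the start. Lower end: a steel push-on coupler, a round sleeve 33 mm across, mouth down. Origin: centre of the mouth; z runs up the coupler's axis through the box. Bore 18.6 mm wide (24 in its first 3 mm), 25 mm deep to a flat floor; 6.5 mm inside the mouth three sprung locking balls leave 10 mm between them.
- gauge_grip (a point): Where to grip the gauge, on its axis 88 mm above the mouth. The black instrument box spans 42 to 110 mm above the mouth, 40 mm wide along the gauge's y (grip across these two flat sides) and 28 mm deep along its x; the display is on the -x side.
- stand: Fixed parking stand: steel plate 100 x 100 x 8 mm with a black seat disc 44 mm across (top 12 mm above the bench) and a steel post 8 mm across in its middle. The gauge stands on the seat with the post inside its coupler. Origin: centre of the plate's underside; z up.
- post_tip (a point): Tip of the parking post, 20 mm above the seat, 32 mm above the bench: the gauge must rise more than 20 mm to come off.
- valve_block: Fixed gas valve block: base plate 125 x 100 mm, metal block 70 x 56 mm and 50 mm high, tube stubs at both sides, a capped upright port on top (67 mm high) and a black lever on the far (+x) face. The angle fitting with the test nipple rises from the robot's side (-x of the block). Origin: on the bench under the block; z up.
- nipple: Test nipple, fixed to the block, leaning 30 degrees from upright towards the block's -x side. Origin: centre of its seat collar's face (collar 33 mm across), 82 mm above the bench; z points out along its axis. From the seat: neck 10 mm across, rounded head 15 mm across (widest at 17 mm, top at 24.5 mm), 5 mm thick brass valve stem out to 30.5 mm.
- nipple_head (a point): Top of the nipple's head, 24.5 mm from the seat; axes as the nipple's. Gauge z along nipple z, push along -z, any roll: balls meet the head with the mouth 17 mm from the seat, ride over it (10 N) and snap behind it from 10.5 mm on; the stem's spring pushes back from 5.5 mm; home is mouth on seat, 0 mm, a hard stop. Let go, and it springs back 4 mm or so and sags.
- stem (a joint): The spring-loaded valve stem in the nipple: 0 closed (sticking out), grows to 0.0055 m as the gauge is pushed home on the seat. Its spring pushes back with 1.2 N at first and 5.6 N at home.
- bottle: Bystander: white plastic bottle, 68 mm across, 120 mm tall, standing. Origin under its centre.
- jar: Bystander: white plastic jar, 54 mm across, 65 mm tall, standing. Origin under its centre.
- tape_roll: Bystander: white roll of thread tape, 52 mm across, 14 mm high, lying flat. Origin under its centre.
Not all that is in view belongs to the job. There is more than one size of the gauge; the one meant has the size given above. Of the things like the valve_block, leave any that is blue; of the rest the larger one is meant.

How it is judged (in metres and radians):
On the way, in this order (a step that is already met when the one before it is completed fails the run):
1. the gauge is lifted clear off the parking post (z of gauge in the frame of post_tip above 0.003 m and contact force between the fingers and gauge above 1 N), for 0.1 s.
2. the coupler has snapped onto the nipple, squarely (z of gauge in the frame of nipple between -0.003 and 0.0065 m and distance between gauge and nipple below 0.008 m and angle between the z axis of gauge and the z axis of nipple, either way round below 0.14 rad), for 0.2 s.
At the end, for the whole second after the job is handed in: The gripper still grips the gauge and pushes it home: mouth within 5 mm of the centre of the nipple's seat, axis within 8 degrees of the nipple's, pressing on the block with over 3 N, the stem pushed in over 4 of its 5.5 mm, all at rest through the last second (value of joint stem above 0.004 m and distance between gauge and nipple below 0.005 m and angle between the z axis of gauge and the z axis of nipple, either way round below 0.14 rad and contact force between gauge and valve_block above 3 N and contact force between the fingers and gauge above 2 N and linear speed of gauge below 0.02 m/s); the arm keeps its last pose, push and grip.
It fails at once if the bottle, the jar or the tape roll is moved more than 25 mm or knocked over (distance of any of bottle, jar, tape_roll from where it was at the start of the episode above 0.025 m or angle between any of bottle, jar's own z axis and vertical above 0.5 rad).
It also fails if it takes over 35 s, if anything falls off the work surface, if the arm or the gripper's body presses on something with over 40 N, if the wrist force passes 120 N, or if a joint passes its speed limit or range.

ROBOT

A 6-joint arm with a two-finger parallel gripper is mounted at the origin on the work surface. World frame = base frame: x ahead of the robot, y to its left, z up, the work surface at z = 0. Lengths are in mm, angles in rad, forces in N, time in s.
With the tool pointing down it reaches from about 350 to 875 mm from the base axis. Payload 4.2 kg.
Tool frame: the origin (TCP) lies on the mounting face of the last link; the fingertips stand 173 mm ahead of it and the grasp point (between the pads) lies 155 mm ahead of it; z points along the fingers, y is the direction in which the jaws open and shut (so a half turn about z gives the same grasp; the last joint's range is limited). The gripper opens to 85 mm and grips with 20 to 120 N. Pads are 22 mm wide; open, the fingers measure 114 mm over their backs; the gripper's body (76 mm by 85 mm) begins 54 mm behind the grasp point. The pads swing forward as they close: fully open they stand 13 mm farther back than shut.
Start: joints at [-0.992, 0.385, 0.008, 0, -1.194, -0.259], TCP at [196.501, -593.285, 404.712] pointing down, gripper open.
Joint ranges: [-3.14, 3.14], [-1.21, 2.06], [-1.07, 1.41], [-3.16, 2.05], [-2.99, -0.16], [-3.1, 3.1]. Speed limits (rad/s): [2.79, 2.79, 3.14, 3.14, 3.14, 3.14].

INTERFACE

Orientations are given as a unit quaternion [x, y, z, w].
In Python, from bench import arm gives the robot as it stands. The module is installed in compiled form; this text tells all that it offers.
- The arm moves only by the tool play_rows, never from a script. Its argument "moves" is a list of rows, each a list of 3 entries, a list of its own where there are three numbers: the shift along the world's x, y, z in units of 30 cm (1.0 is 30 cm), then the turn about the world's z in units of 30 degrees (1.0 is 30 degrees), then the gripper's target within -1 to 1 (shut at 1, half-way at 0, fully open at -1). In form: [[[x, y, z], turn, jaw], ...]. A call has 1 to 12 rows; each row is the pose to reach, as a shift and turn from the pose measured when the call began; what a row does not reach only later rows make up. A row lasts 1/8 s, in which the tool goes at most 62.5 mm and 10.7 degrees, less where a joint would pass 70% of its speed; a pose out of reach is approached as far as the arm can. A call with a number of a shift or a turn outside -1 to 1 is refused whole. A call with a gripper value outside its range is refused whole. The fingers move at their own pace and stop on an object; the grip force is fixed at half the most. Time passes only in rows, so rows that repeat a pose let the fingers close. It gives the time, the measured TCP pose, the force and the opening at its end, in the units of the state.
- arm.read_state(): the state, without advancing time (a new reading comes with each control period).
- arm.get_image(name): name is "side" or "top" or "wrist"; returns a dict with "pixels" (400x640x3 uint8, red, green, blue), "vfov" (degrees; the focal length in pixels is half the picture's height over the tangent of half this angle, whatever the lens; pixels are square), "cx", "cy" (the principal point, pixels), "xyz" and "rotation" of the camera in the world. Camera axes: x right, y up, looking along -z (the intrinsics and any distortion apply to the point x, -y, -z); pixel columns grow to the right and rows downward; lengths in mm; the calibration is good to about 2 mm. A picture is of the moment at which its call begins. There is no depth.
- arm.job_done(): hands the job in, once; it reports no verdict.
Trained networks look in a picture, given as the dict that the camera call returned (one of the last four; its "shot" number tells which), for a name from the list of things; names that differ only in an ending like _2 or _b are one class to them, and where a whole thing is asked for, a point or a joint stands for the part that bears it (a point fixed in the world has none). Each returns a list of dicts, best first, with "conf" (0 to 1); they miss things now and then, are a little off and sometimes report something else, mostly with a low value. They report only what shows in the picture. A call takes as long as a camera call. They do not tell look-alikes from the thing itself.
- arm.look_for(name, picture): "centre" ([x, y, z] in mm, in world coordinates, good to about 4 mm: the middle of the surface that is visible of it).
The state is a dict: "clock": time; "joints": joint angles; "joint_vel": joint speeds; "joint_efforts": joint torques, N m; "position": TCP position; "ee_rot": TCP orientation; "contact_force": force on the tool from outside, world axes, zero at the start; "wrist_torque": the same for the moment, N m; "gripper_width": finger opening in mm.
Only numpy, scipy, OpenCV 4.12 (cv2) and the standard library are available. Lean on these libraries where they do the work, as an engineer would, in place of code of your own. Each camera call takes 0.05 s, during which the arm holds its last target.

## Working session

There is one attempt and no reset: what is moved stays moved. The work goes in short steps, Python scripts to look and compute and a tool call to move; the robot and the scene stay as the last step left them, time stands still between calls to the robot, and variables do not carry over. Pictures are saved under pics/ and viewed, and the job is handed in when it is done.

Besides the shell and the picture viewer there is one more tool, called after "Call:" as name(argument=value, ...) on one line, values as JSON. play_rows: Moves the arm, as the interface text tells. Shifts and turns lie within -1 to 1; 1 stands for 30 cm of shift or 30 degrees of turn. Its arguments: {"type":"object","properties":{"moves":{"type":"array"}},"required":["moves"]}

```bash
mkdir -p pics; cat > h.py <<'E'
import numpy as np,cv2
from bench import arm
def grab(n,fn):
    p=arm.get_image(n); cv2.imwrite('pics/'+fn,cv2.cvtColor(np.asarray(p['pixels'],np.uint8),cv2.COLOR_RGB2BGR)); return p
E
python3 - <<'E'
from h import *
s=arm.read_state(); print(s)
for n in ['side','top','wrist']:
    p=grab(n,n+'0.png'); print(n,{k:v for k,v in p.items() if k!='pixels'})
    for t in ['gauge','stand','valve_block','nipple','bottle','jar','tape_roll']:
        print(t,[(np.round(r['centre'],0).tolist(),round(r['conf'],2)) for r in arm.look_for(t,p)])
E
```

```text
{'clock': 0.0, 'joints': array([-9.92414636e-01,  3.85553629e-01,  6.61825990e-03, -5.12893423e-04,
       -1.19399819e+00, -2.58627449e-01]), 'joint_vel': array([-0.00119949, -0.00201657,  0.00135143, -0.00071032, -0.00123059,
       -0.00057613]), 'joint_efforts': array([ 2.49334798e-04, -3.92287481e+01,  1.88395786e+01,  4.18618709e+00,
       -4.64492725e-03,  8.86842003e-06]), 'position': array([ 196.44307354, -593.10416753,  403.61791413]), 'ee_rot': array([-1.59103394e-01,  9.87261319e-01,  1.07325831e-03, -2.16494965e-04]), 'contact_force': array([ 0.89132949,  1.046064  , -1.16745608]), 'wrist_torque': array([ 0.02562945, -0.01228225,  0.07083248]), 'gripper_width': 85.23972955810206}
side {'vfov': 47.249852145903276, 'cx': 320.75323255609106, 'cy': 195.64904727085468, 'xyz': array([ 485.72010532, -711.33974049,  770.67277859]), 'rotation': array([ 0.41219955, -0.03524058, -0.05697624,  0.90862717]), 'shot': 1}
gauge [([584.0, -306.0, 63.0], 0.85), ([579.0, -190.0, 91.0], 0.73), ([496.0, 2.0, 16.0], 0.71), ([463.0, -248.0, 58.0], 0.57)]
stand [([570.0, -184.0, 6.0], 0.89)]
v
[... 679 characters left out ...]
 376.0, 69.0], 0.45), ([730.0, -24.0, 84.0], 0.37)]
stand [([564.0, -157.0, 8.0], 0.97), ([493.0, 5.0, 17.0], 0.72)]
valve_block [([410.0, 296.0, 12.0], 0.83), ([764.0, 200.0, 20.0], 0.64), ([560.0, 198.0, 9.0], 0.61)]
nipple [([737.0, 190.0, 95.0], 0.46)]
bottle [([730.0, -25.0, 84.0], 0.6)]
jar [([607.0, 381.0, 67.0], 0.63)]
tape_roll [([494.0, 6.0, 15.0], 0.68)]
wrist {'vfov': 65.59048082673624, 'cx': 317.60690787873324, 'cy': 205.02822318005406, 'xyz': array([ 119.45677878, -618.36435219,  374.25482434]), 'rotation': array([-0.09433349, -0.13104928,  0.80003292,  0.57781884]), 'shot': 3}
gauge [([453.0, -247.0, 15.0], 0.63)]
stand []
valve_block []
nipple []
bottle []
jar []
tape_roll []
```

View pics/side0.png

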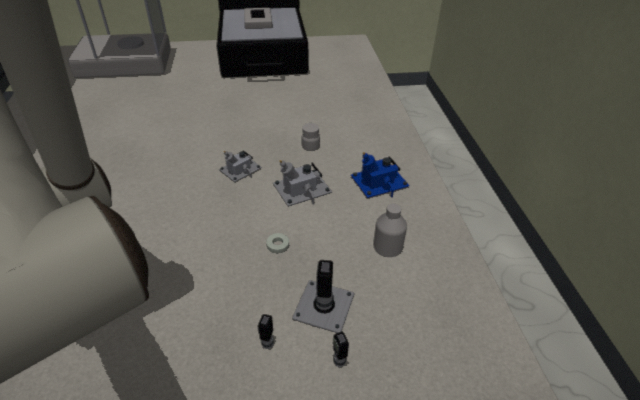

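View pics/top0.png

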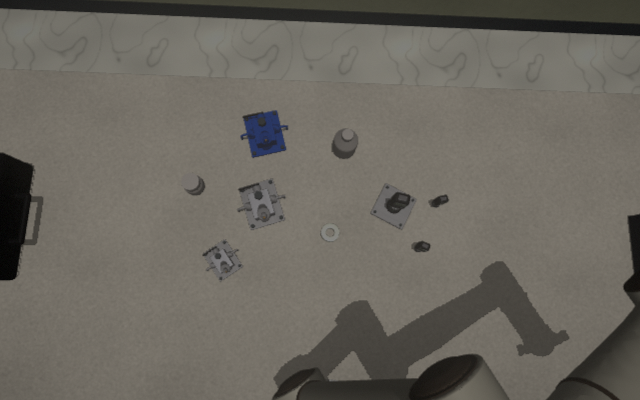

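View pics/wrist0.png

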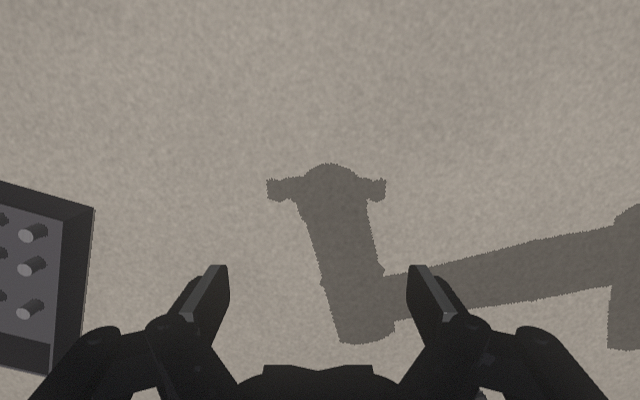

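```bash
cat >> h.py <<'E'
from scipy.spatial.transform import Rotation as R
def cam(p):
    f=200/np.tan(np.radians(p['vfov'])/2); return f,p['cx'],p['cy'],np.array(p['xyz']),R.from_quat(p['rotation']).as_matrix()
def proj(p,X):
    f,cx,cy,c,M=cam(p); q=(np.atleast_2d(X)-c)@M; return np.c_[cx+f*q[:,0]/-q[:,2],cy-f*q[:,1]/-q[:,2]]
def ray(p,uv):
    f,cx,cy,c,M=cam(p); uv=np.atleast_2d(uv); d=np.c_[(uv[:,0]-cx)/f,-(uv[:,1]-cy)/f,-np.ones(len(uv))]@M.T; return c,d
def onz(p,uv,z):
    c,d=ray(p,uv); return c+d*((z-c[2])/d[:,2])[:,None]
def crop(p,x0,y0,w,h,s,fn):
    im=cv2.cvtColor(np.asarray(p['pixels'],np.uint8),cv2.COLOR_RGB2BGR)[y0:y0+h,x0:x0+w]
    cv2.imwrite('pics/'+fn,cv2.resize(im,None,fx=s,fy=s,interpolation=cv2.INTER_CUBIC))
E
python3 - <<'E'
from h import *
import pickle
a=arm.get_image('side'); b=arm.get_image('top'); pickle.dump((a,b),open('s0.pkl','wb'))
crop(a,210,130,200,120,4,'sa1.png'); crop(a,240,250,130,120,5,'sa2.png')
crop(b,190,100,180,185,3,'tb1.png'); crop(b,350,170,120,90,6,'tb2.png')
E
```

```text
(no output)
```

View pics/sa1.png

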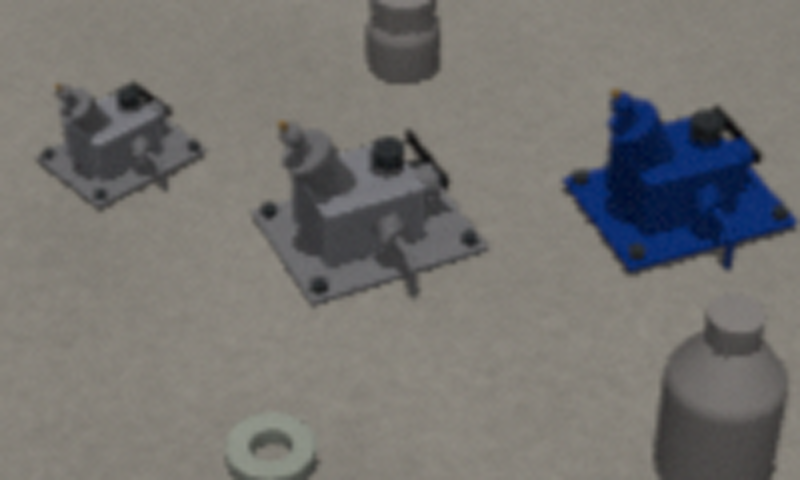

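View pics/sa2.png

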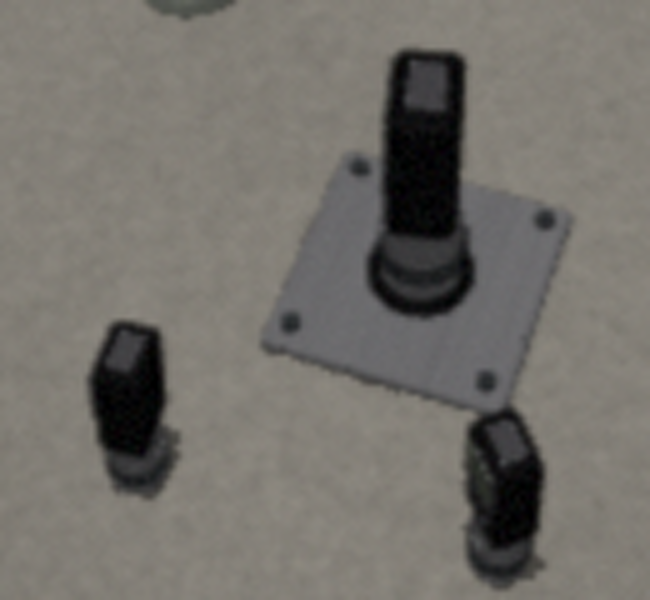

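View pics/tb1.png

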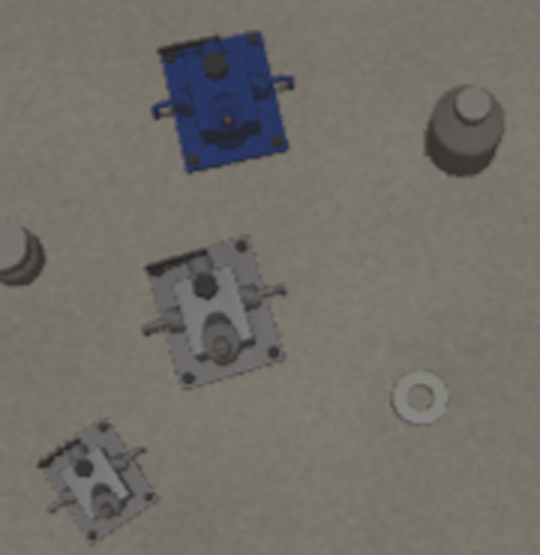

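View pics/tb2.png

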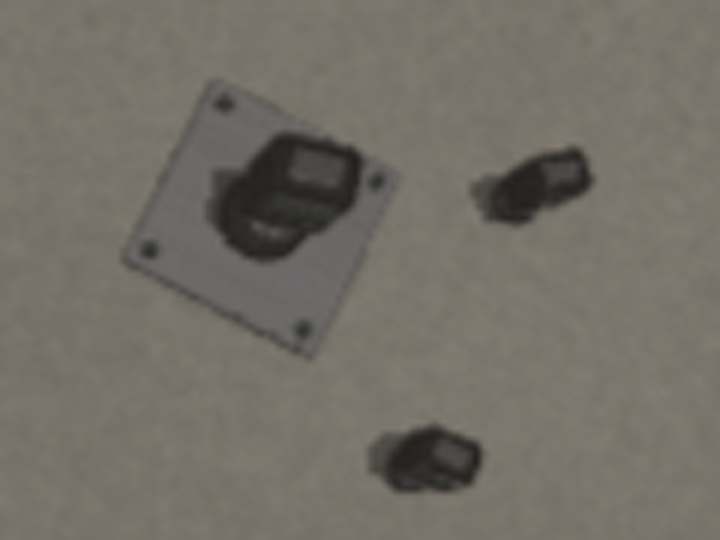

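```bash
python3 - <<'E'
from h import *
import pickle
a,b=pickle.load(open('s0.pkl','rb'))
S=onz(a,[(309,281),(354.6,293.4),(340,332),(292.6,319)],8)
T=onz(b,[(385.8,183),(416.3,199.7),(402.2,229.5),(370.3,213.3)],8)
for Q in (S,T):
    print(Q.round(0)[:,:2].tolist(),Q.mean(0).round(1),[np.linalg.norm(Q[i]-Q[i-1]).round(1) for i in range(4)])
S=onz(a,[(273,183),(288.8,206.3),(331.8,191.3)],8)
T=onz(b,[(238.3,189),(272,179),(284.7,219),(251.7,230)],8)
for Q in (S,T):
    print(Q.round(0)[:,:2].tolist(),Q.mean(0).round(1),[np.linalg.norm(Q[i]-Q[i-1]).round(1) for i in range(len(Q))])
E
```

```text
[[554.0, -113.0], [643.0, -156.0], [599.0, -240.0], [512.0, -201.0]] [ 577.  -177.5    8. ] [np.float64(97.2), np.float64(98.4), np.float64(95.4), np.float64(95.0)]
[[640.0, -149.0], [595.0, -236.0], [509.0, -195.0], [552.0, -105.0]] [ 574.  -171.1    8. ] [np.float64(99.1), np.float64(97.9), np.float64(95.4), np.float64(99.3)]
[[497.0, 217.0], [531.0, 122.0], [645.0, 166.0]] [557.6 168.3   8. ] [np.float64(156.0), np.float64(100.4), np.float64(122.3)]
[[608.0, 268.0], [640.0, 175.0], [527.0, 134.0], [494.0, 223.0]] [567.5 199.9   8. ] [np.float64(122.7), np.float64(98.5), np.float64(120.2), np.float64(95.8)]
```

```bash
python3 - <<'E'
from h import *
s=arm.read_state(); p=arm.get_image('wrist')
M=R.from_quat(s['ee_rot']).as_matrix(); print('tool x,y,z cols',M.round(3).tolist())
c=cam(p); print('cam in tool',M.T@(c[3]-s['position']), (M.T@c[4]).round(3).tolist())
v=M.T@c[4]@[0,0,-1]; print('view dir tool',v.round(3))
E
```

```text
tool x,y,z cols [[-0.949, -0.314, -0.0], [-0.314, 0.949, -0.0], [0.0, -0.0, -1.0]]
cam in tool [81.00357485  0.39961321 30.48813565] [[0.0, 0.948, 0.319], [1.0, 0.0, -0.001], [-0.001, 0.319, -0.948]]
view dir tool [-0.319  0.001  0.948]
```

Call:
play_rows(moves=[[[0.13, 0.14, 0.02], 0, -1], [[0.26, 0.28, 0.04], 0, -1], [[0.39, 0.42, 0.06], 0, -1], [[0.52, 0.56, 0.08], 0, -1], [[0.65, 0.7, 0.1], 0, -1], [[0.78, 0.84, 0.1], 0, -1], [[0.91, 0.98, 0.1], 0, -1], [[0.91, 0.98, 0.1], 0, -1]])

```text
clock: 2.35
position: [471.7, -296.7, 434.6]
ee_rot: [-0.162, 0.987, 0.0, 0.0]
contact_force: [0.2, 0.8, 0.3]
gripper_width: 85.6
```

Call:
play_rows(moves=[[[0.14, 0.17, 0], 0, -1], [[0.28, 0.34, 0], 0, -1], [[0.35, 0.42, 0], 0, -1], [[0.35, 0.42, 0], 0, -1]])

```text
clock: 2.85
position: [577.9, -169.4, 434.0]
ee_rot: [-0.163, 0.987, 0.0, -0.0]
contact_force: [0.1, -0.9, -0.3]
gripper_width: 85.5
```

```bash
python3 - <<'E'
from h import *
import pickle
s=arm.read_state();print(s['position'],s['clock'],s['joints'].round(3))
p=grab('wrist','w1.png'); pickle.dump(p,open('w1.pkl','wb'))
a=grab('side','s1.png'); b=grab('top','t1.png'); pickle.dump((a,b,s),open('s1.pkl','wb'))
for t in ['gauge','stand']:
    print(t,[(np.round(r['centre'],0).tolist(),round(r['conf'],2)) for r in arm.look_for(t,p)])
E
```

```text
[ 577.92453844 -169.36055974  433.99521246] 2.85 [-0.017  0.328 -0.003 -0.    -1.24  -1.226]
gauge [([568.0, -175.0, 123.0], 0.9), ([463.0, -241.0, 76.0], 0.69), ([582.0, -290.0, 71.0], 0.56)]
stand [([558.0, -178.0, 5.0], 0.56), ([726.0, -40.0, 78.0], 0.48), ([570.0, -174.0, 122.0], 0.32)]
```

View pics/w1.png

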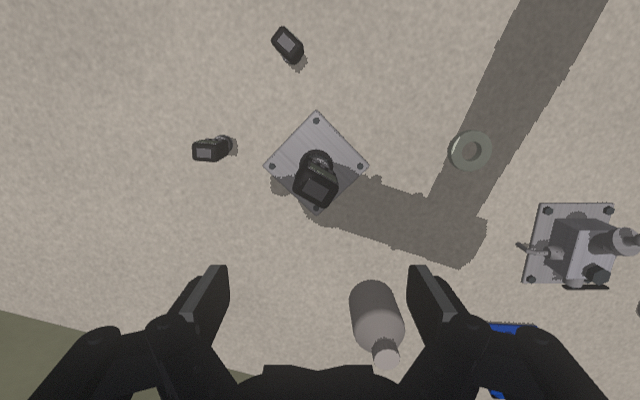

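View pics/s1.png

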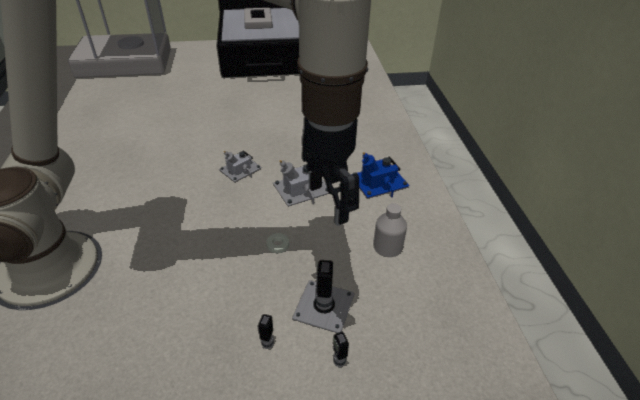

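```bash
python3 - <<'E'
from h import *
import pickle
p=pickle.load(open('w1.pkl','rb')); a,b,s=pickle.load(open('s1.pkl','rb'))
P=s['position']
print(p['xyz'])
print('wrist',proj(p,[P+[0,0,-173],P*[1,1,0]+[0,0,122],P*[1,1,0]+[0,0,8]]))
print('side',proj(a,[P+[0,0,-173]]),'top',proj(b,[P+[0,0,-173],P]))
crop(p,180,90,220,150,3.6,'w1c.png'); crop(p,500,180,140,130,5,'w1b.png')
crop(a,280,140,120,100,5,'s1c.png'); crop(b,330,100,160,160,3.5,'t1c.png')
E
```

```text
[ 501.09125451 -195.05514753  403.53900405]
wrist [[316.59137182 265.57082901]
 [316.93556643 191.36047297]
 [317.04892864 166.91892353]]
side [[327.35267424 209.48781986]] top [[415.40600188 184.82160933]
 [438.46811316 164.164478  ]]
```

View pics/w1c.png

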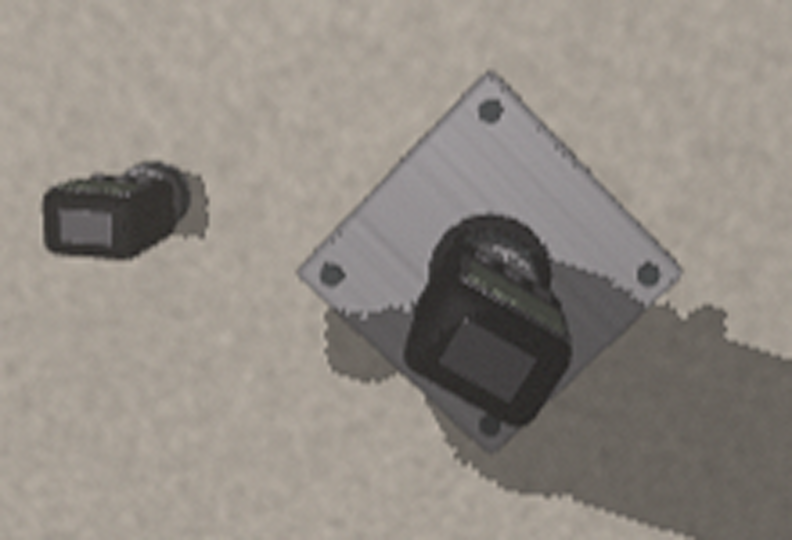

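View pics/s1c.png

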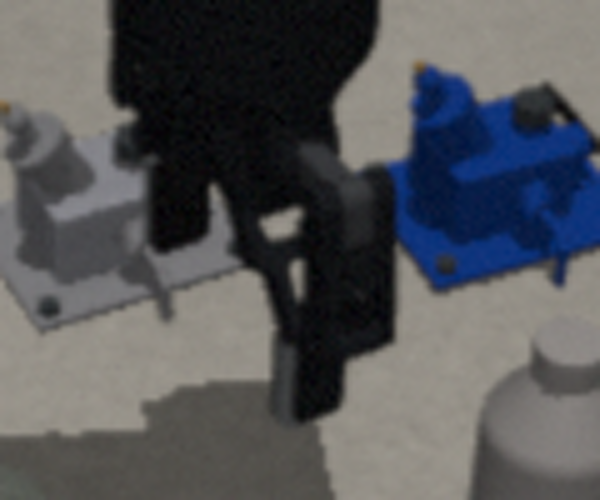

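View pics/t1c.png

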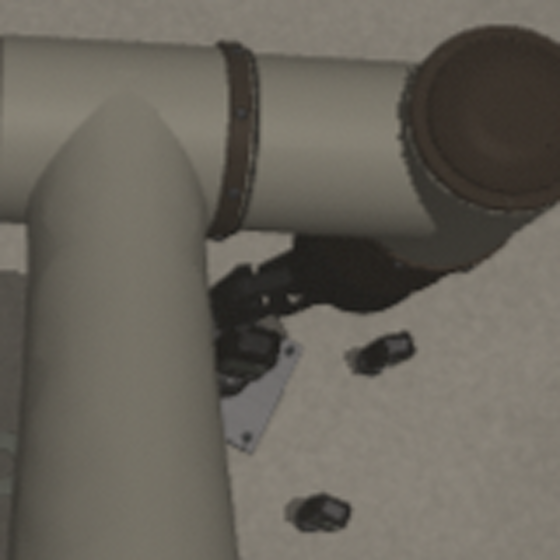

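```bash
python3 - <<'E'
from h import *
import pickle
p=pickle.load(open('w1.pkl','rb'))
q=lambda L:[(x/3.6+180,y/3.6+90) for x,y in L]
C=onz(p,q([(490,70),(683,272),(492,452),(298,270)]),8); print(C.round(1).tolist(),C.mean(0))
for i in range(4): d=C[i]-C[i-1]; print(np.linalg.norm(d).round(1),np.degrees(np.arctan2(d[1],d[0])).round(1))
# outer box top: corners of outline
B=onz(p,q([(463,317),(537,347),(510,402),(440,362)]),122); print(B.mean(0))
for i in range(4): d=B[i]-B[i-1]; print(np.linalg.norm(d).round(1),np.degrees(np.arctan2(d[1],d[0])).round(1))
Q=np.float32([[180*0+0,0]])
im=p['pixels'][155:215,280:350]
import cv2
cv2.imwrite('pics/w1d.png',cv2.resize(cv2.cvtColor(im,cv2.COLOR_RGB2BGR),None,fx=9,fy=9,interpolation=cv2.INTER_CUBIC)*1)
E
```

```text
[[511.1, -193.2, 8.0], [554.4, -105.6, 8.0], [641.5, -148.3, 8.0], [598.1, -236.4, 8.0]] [ 576.27388901 -170.8882295     8.        ]
97.0 153.6
97.7 63.7
97.1 -26.1
98.2 -116.3
[ 576.41622822 -171.35543661  122.        ]
13.5 171.9
20.8 86.1
16.6 -6.1
21.4 -102.2
```

View pics/w1d.png

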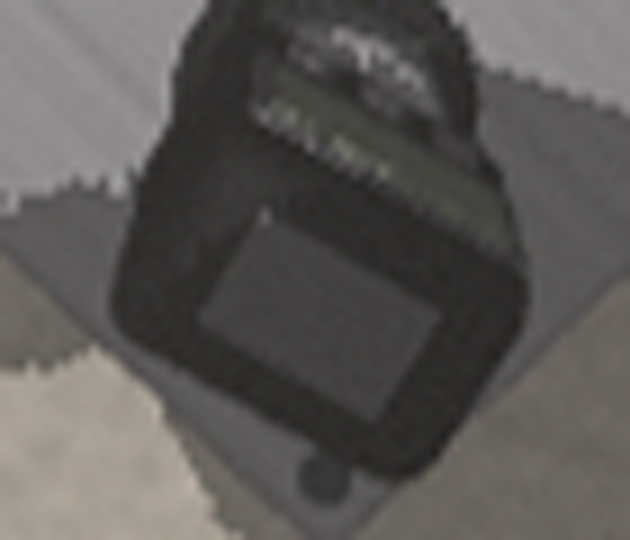

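```bash
python3 - <<'E'
from h import *
import pickle
p=pickle.load(open('w1.pkl','rb'))
q=lambda L:[(x/9+280,y/9+155) for x,y in L]
for L in ([(265,208),(440,320),(375,420),(200,318)],):
    B=onz(p,q(L),122); print(B.mean(0))
    for i in range(4): d=B[i]-B[i-1]; print(np.linalg.norm(d).round(1),np.degrees(np.arctan2(d[1],d[0])).round(1))
B=onz(p,q([(140,330),(370,470)]),122);d=B[1]-B[0];print(np.degrees(np.arctan2(d[1],d[0])))
B=onz(p,q([(260,130),(500,250)]),115);d=B[1]-B[0];print(np.degrees(np.arctan2(d[1],d[0])))
# block in wrist view
crop(p,500,180,140,130,5.5,'w1b.png')
E
```

```text
[ 577.29269653 -170.90832047  122.        ]
13.7 168.5
21.8 75.4
12.9 -12.8
21.5 -102.7
76.06751009094249
81.74615923319854
```

View pics/w1b.png

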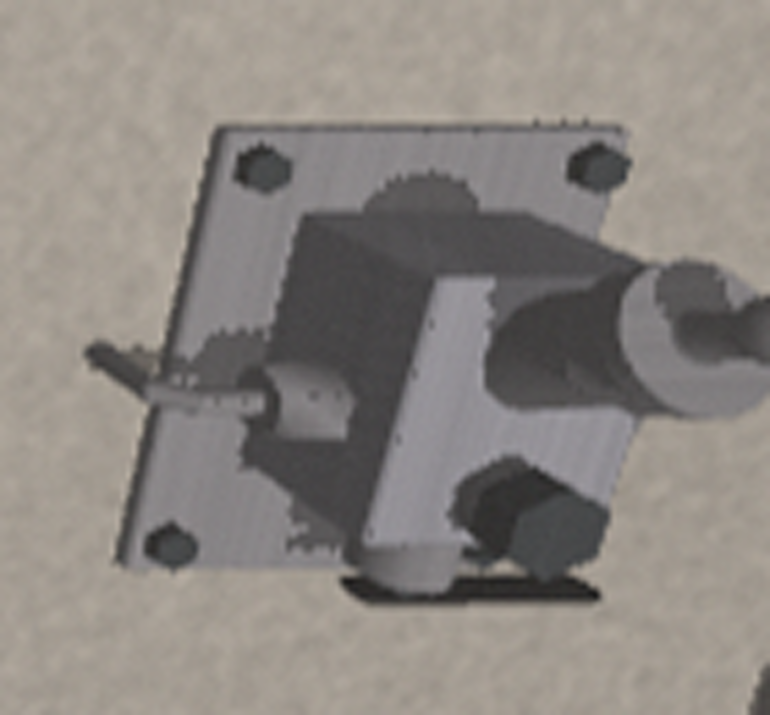

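Call:
play_rows(moves=[[[0, 0, -0.05], -0.34, -1], [[0, 0, -0.1], -0.68, -1], [[-0.004, -0.005, -0.15], -1, -1], [[-0.004, -0.005, -0.2], -1, -1], [[-0.004, -0.005, -0.2], -1, -1]])

```text
clock: 3.72
position: [574.0, -174.0, 373.7]
ee_rot: [0.099, 0.995, -0.0, -0.001]
contact_force: [-0.6, 0.3, 0.2]
gripper_width: 85.3
```

```bash
python3 - <<'E'
from h import *
import pickle
s=arm.read_state();print(s['position'],s['clock'],s['joints'].round(3))
M=R.from_quat(s['ee_rot']).as_matrix(); print(np.degrees(np.arctan2(M[1,1],M[0,1])))
p=grab('wrist','w2.png'); pickle.dump((p,s),open('w2.pkl','wb'))
crop(p,250,90,140,130,5.5,'w2c.png')
P=s['position'];print(proj(p,[P*[1,1,0]+[0,0,122],P*[1,1,0]+[0,0,8]]))
E
```

```text
[ 574.03539994 -174.02581835  373.66674834] 3.725 [-0.025  0.366 -0.102 -0.    -1.105 -1.745]
78.59135992109937
[[316.52283263 214.54500573]
 [316.78436366 179.02679226]]
```

View pics/w2c.png

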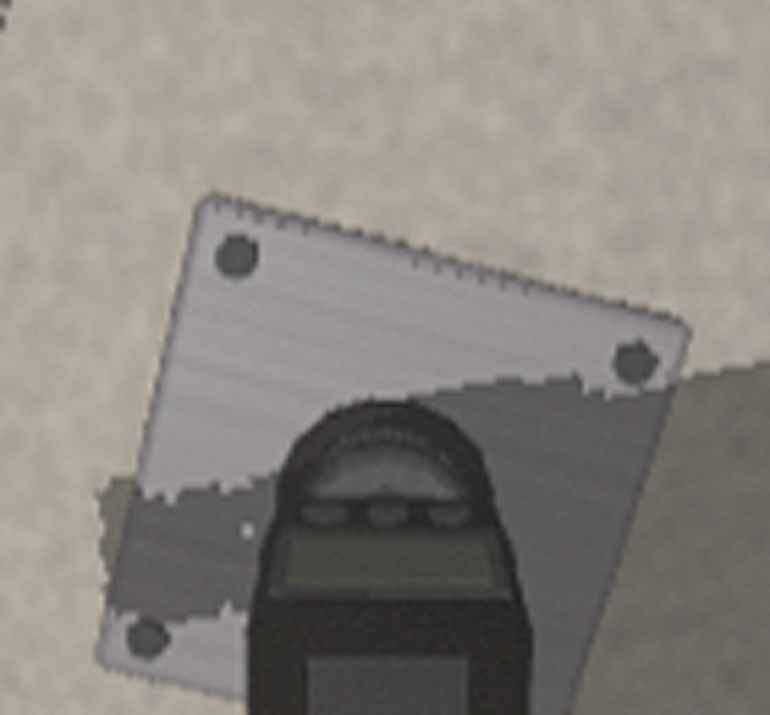

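Call:
play_rows(moves=[[[0.009, 0.01, -0.1], 0, -1], [[0.009, 0.01, -0.2], 0, -1], [[0.009, 0.01, -0.3], 0, -1], [[0.009, 0.01, -0.4], 0, -1], [[0.009, 0.01, -0.4], 0, -1]])

```text
clock: 4.4
position: [576.7, -171.0, 253.2]
ee_rot: [0.099, 0.995, -0.0, -0.002]
contact_force: [-0.4, 0.4, 0.6]
gripper_width: 85.3
```

Call:
play_rows(moves=[[[0, 0, 0], 0, 1], [[0, 0, 0], 0, 1], [[0, 0, 0], 0, 1], [[0, 0, 0], 0, 1], [[0, 0, 0], 0, 1], [[0, 0, 0], 0, 1], [[0, 0, 0], 0, 1]])

```text
clock: 5.28
position: [577.2, -171.1, 254.8]
ee_rot: [0.099, 0.995, -0.001, -0.001]
contact_force: [-1.0, -0.9, 5.9]
gripper_width: 39.2
```

```bash
python3 - <<'E'
from h import *
s=arm.read_state();print(s['position'],s['clock'],s['contact_force'],s['wrist_torque'],s['gripper_width'])
p=grab('wrist','w3.png');a=grab('side','s3.png');crop(a,250,190,140,150,4,'s3c.png')
E
```

```text
[ 577.23517386 -171.11726077  254.75270663] 5.275 [-1.04406233 -0.93220261  5.91981239] [-0.06295029  0.2146971   0.00170235] 39.17689940536673
```

View pics/w3.png

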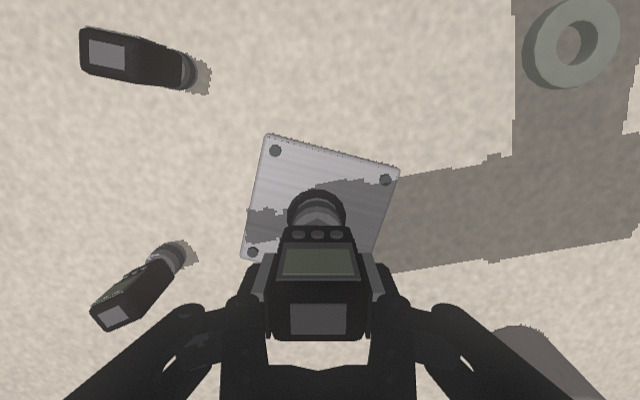

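View pics/s3c.png

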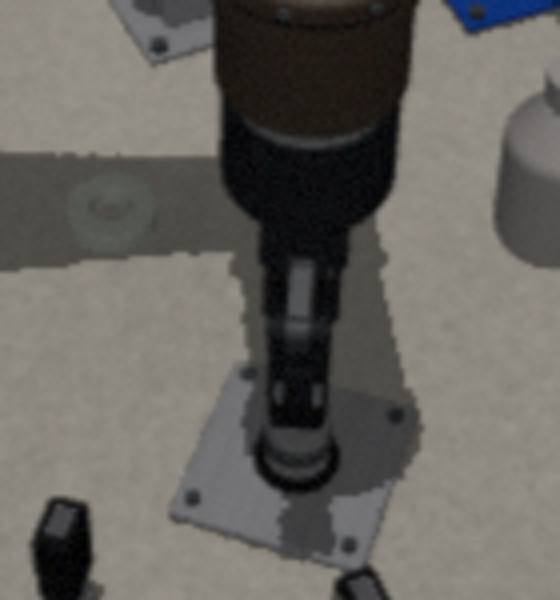

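Call:
play_rows(moves=[[[0, 0, 0.017], 0, 1], [[0, 0, 0.034], 0, 1], [[0, 0, 0.034], 0, 1]])

```text
clock: 5.75
position: [577.2, -171.0, 265.0]
ee_rot: [0.099, 0.995, -0.001, -0.001]
contact_force: [0.6, -0.5, -3.0]
gripper_width: 39.1
```

Call:
play_rows(moves=[[[-0.015, 0.003, 0], 0, 1], [[-0.03, 0.006, -0.001], 0, 1], [[-0.045, 0.009, -0.002], 0, 1], [[-0.06, 0.012, -0.004], 0, 1], [[-0.06, 0.012, -0.004], 0, 1]])

```text
clock: 6.38
position: [561.9, -168.7, 267.4]
ee_rot: [0.098, 0.995, -0.002, 0.006]
contact_force: [3.4, -5.7, 2.9]
gripper_width: 39.7
```

```bash
python3 - <<'E'
from h import *
s=arm.read_state();print(s['position'],s['clock'],s['contact_force'],s['wrist_torque'],s['gripper_width'])
p=grab('wrist','w4.png');a=grab('side','s4.png');crop(a,250,190,140,150,4,'s4c.png')
E
```

```text
[ 561.91867081 -168.67319042  267.40320993] 6.375 [ 3.42890443 -5.66661992  2.91663299] [-2.10465697 -1.67295708 -0.07256692] 39.70871053451573
```

View pics/w4.png

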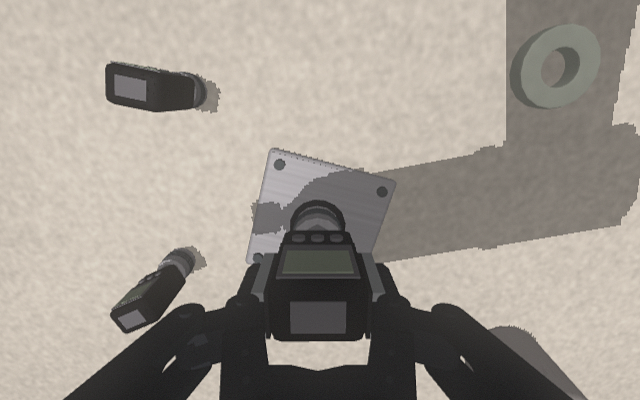

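View pics/s4c.png

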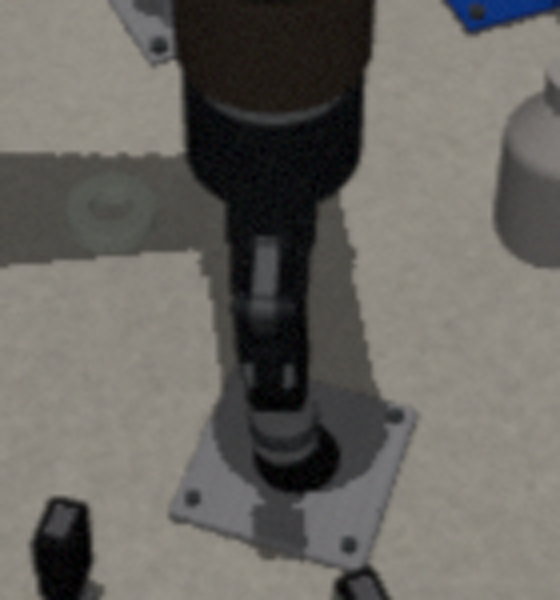

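Call:
play_rows(moves=[[[-0.03, 0.006, -0.012], 0, 1], [[-0.045, 0.009, -0.016], 0, 1], [[-0.06, 0.012, -0.02], 0, 1], [[-0.06, 0.012, -0.02], 0, 1]])

```text
clock: 6.98
position: [546.8, -165.7, 265.2]
ee_rot: [0.097, 0.995, -0.003, 0.012]
contact_force: [3.9, -3.7, 4.4]
gripper_width: 39.3
```

```bash
python3 - <<'E'
from h import *
s=arm.read_state();print(s['position'],s['clock'],s['contact_force'],s['wrist_torque'],s['gripper_width'])
p=grab('wrist','w5.png');a=grab('side','s5.png');crop(a,250,190,140,150,4,'s5c.png')
E
```

```text
[ 546.80558822 -165.72501011  265.20488833] 6.975 [ 3.94433795 -3.69748433  4.43518929] [-1.25957531 -1.65715109 -0.09778587] 39.25079116972242
```

View pics/w5.png

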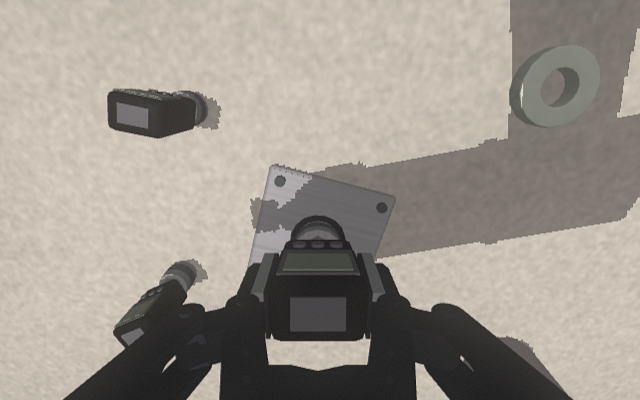

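View pics/s5c.png

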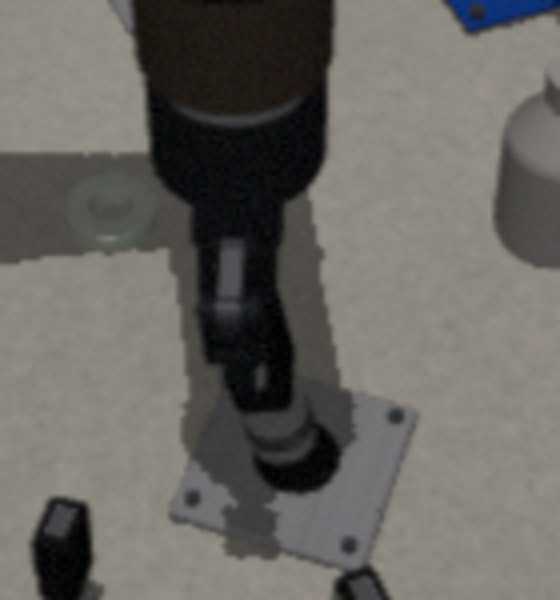

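Call:
play_rows(moves=[[[-0.02, 0.004, -0.012], 0, 1], [[-0.04, 0.008, -0.022], 0, 1], [[-0.055, 0.011, -0.03], 0, 1], [[-0.065, 0.013, -0.035], 0, 1], [[-0.065, 0.013, -0.035], 0, 1]])

```text
clock: 7.7
position: [530.0, -162.5, 258.5]
ee_rot: [0.096, 0.995, -0.004, 0.018]
contact_force: [1.6, -3.9, 7.1]
gripper_width: 39.5
```

```bash
python3 - <<'E'
from h import *
s=arm.read_state();print(s['position'],s['clock'],s['contact_force'],s['wrist_torque'],s['gripper_width'])
p=grab('wrist','w6.png');a=grab('side','s6.png');crop(a,250,190,140,150,4,'s6c.png')
E
```

```text
[ 529.97281783 -162.513035    258.46071578] 7.7 [ 1.59816934 -3.89436456  7.05785247] [-1.34410255 -1.23024942 -0.14126085] 39.528221510801416
```

View pics/s6c.png

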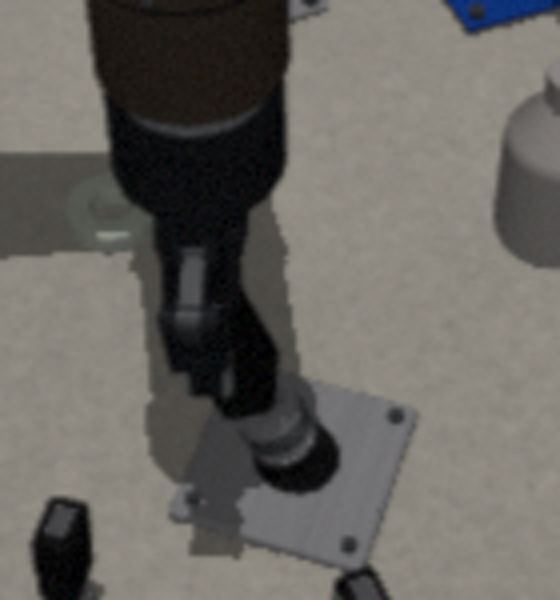

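View pics/w6.png

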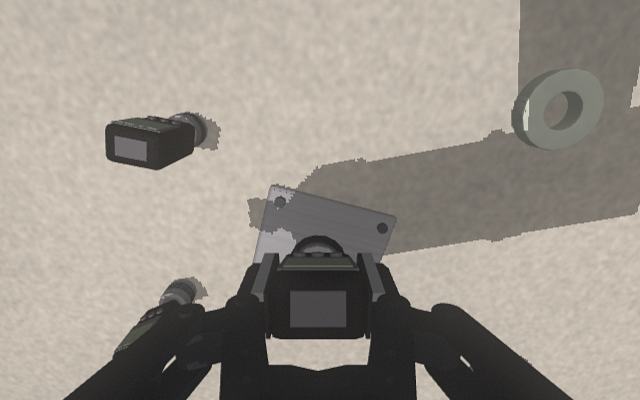

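```bash
python3 - <<'E'
from h import *
s=arm.read_state()
M=R.from_quat(s['ee_rot']).as_matrix(); print(M[:,2], s['position']+155*M[:,2])
p=arm.get_image('wrist');crop(p,240,220,160,130,5,'w6c.png')
a=arm.get_image('side');crop(a,270,240,80,80,8,'s6d.png')
E
```

```text
[ 0.03567784 -0.01080066 -0.99930498] [ 535.52658535 -164.1946147   103.58346616]
```

View pics/w6c.png

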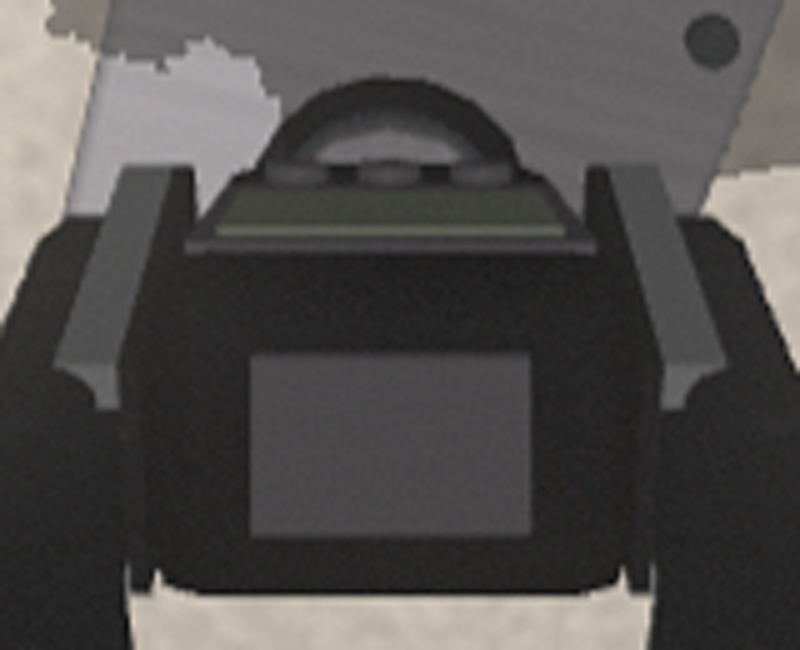

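View pics/s6d.png

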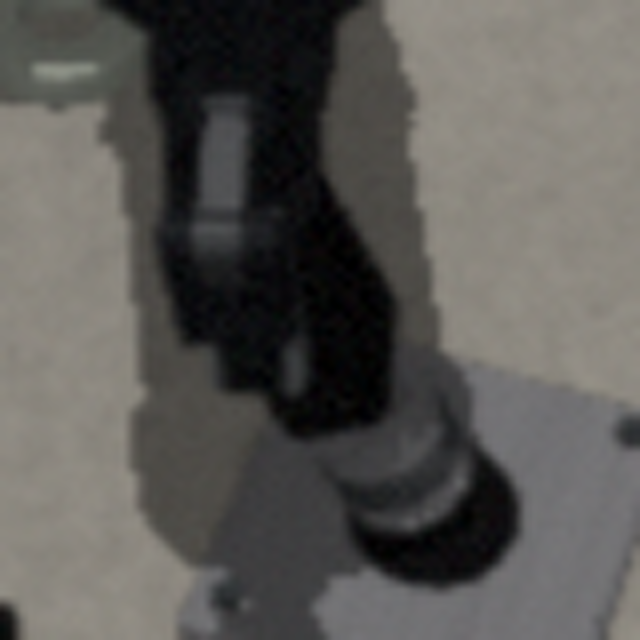

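Call:
play_rows(moves=[[[-0.02, 0.004, -0.014], 0, 1], [[-0.035, 0.007, -0.024], 0, 1], [[-0.035, 0.007, -0.024], 0, 1]])

```text
clock: 8.28
position: [521.7, -161.0, 254.6]
ee_rot: [0.095, 0.995, -0.004, 0.024]
contact_force: [2.4, -3.1, 6.1]
gripper_width: 39.4
```

```bash
python3 - <<'E'
from h import *
s=arm.read_state();print(s['position'],s['clock'],s['contact_force'],s['wrist_torque'],s['gripper_width'])
M=R.from_quat(s['ee_rot']).as_matrix(); print(M[:,2], s['position']+155*M[:,2])
E
```

```text
[ 521.71390055 -160.96267109  254.56234962] 8.275 [ 2.44328929 -3.06043632  6.12991208] [-1.06412747 -1.10814575 -0.15208078] 39.372491616250244
[ 0.04642721 -0.01299437 -0.99883715] [ 528.91011769 -162.97679911   99.74259072]
```

Call:
play_rows(moves=[[[-0.008, 0.002, 0.03], 0, 1], [[-0.016, 0.004, 0.06], 0, 1], [[-0.032, 0.007, 0.12], 0, 1], [[-0.032, 0.007, 0.25], 0, 1], [[-0.032, 0.007, 0.38], 0, 1], [[-0.032, 0.007, 0.5], 0, 1], [[-0.032, 0.007, 0.5], 0, 1]])

```text
clock: 9.15
position: [512.0, -158.7, 407.5]
ee_rot: [0.095, 0.995, -0.004, 0.027]
contact_force: [-0.7, -0.3, -2.6]
gripper_width: 39.5
```

```bash
python3 - <<'E'
from h import *
import pickle
s=arm.read_state();print(s['position'],s['clock'],s['contact_force'],s['wrist_torque'],s['gripper_width'])
M=R.from_quat(s['ee_rot']).as_matrix(); print(M[:,2], s['position']+155*M[:,2])
p=grab('wrist','w7.png');a=grab('side','s7.png');b=grab('top','t7.png');pickle.dump((a,b,p,s),open('s7.pkl','wb'))
G=s['position']+155*M[:,2]
print(proj(a,[G]),proj(b,[G]))
u,v=proj(a,[G])[0].astype(int); crop(a,u-60,v-40,130,110,6,'s7c.png')
u,v=proj(b,[G])[0].astype(int); crop(b,u-60,v-50,130,100,6,'t7c.png')
for pic in (a,b,p):
  print([(np.round(r['centre'],0).tolist(),round(r['conf'],2)) for r in arm.look_for('gauge',pic)])
E
```

```text
[ 511.95621243 -158.73135888  407.50306635] 9.15 [-0.71518747 -0.28250444 -2.63715772] [ 0.0965989   0.1671726  -0.01777505] 39.53804446148072
[ 0.05206103 -0.01316113 -0.99855718] [ 520.02567272 -160.77133405  252.7267041 ]
[[291.76471816 212.37257958]] [[411.06023113 210.60044459]]
[([464.0, -252.0, 57.0], 0.72), ([547.0, -182.0, 220.0], 0.71), ([583.0, -306.0, 60.0], 0.6)]
[([456.0, -238.0, 75.0], 0.42)]
[([512.0, -162.0, 277.0], 0.83), ([580.0, -290.0, 63.0], 0.74), ([458.0, -237.0, 74.0], 0.72)]
```

View pics/s7c.png

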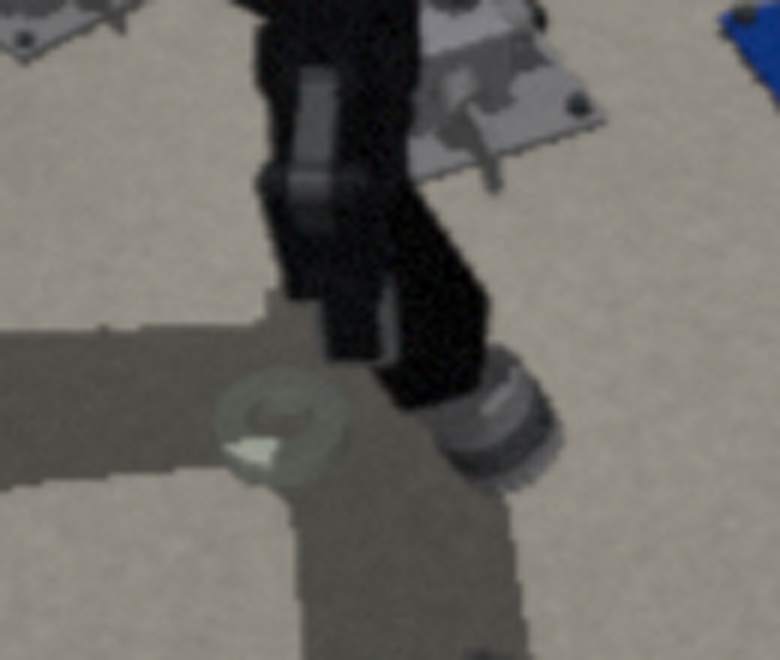

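View pics/w7.png

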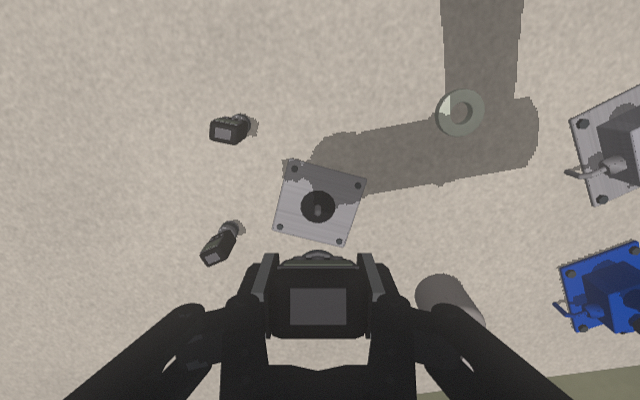

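View pics/t7.png

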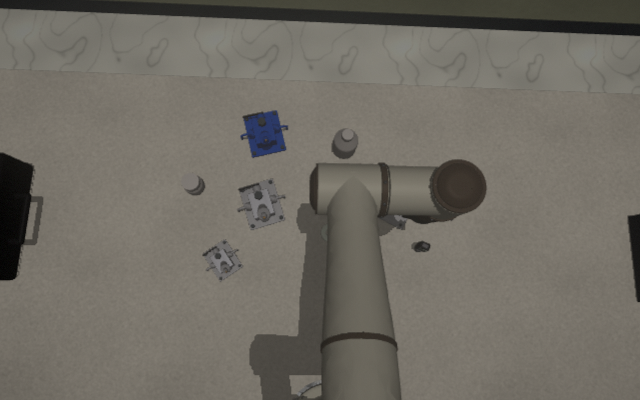

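```bash
python3 - <<'E'
from h import *
import pickle
a,b,p,s=pickle.load(open('s7.pkl','rb'))
M=R.from_quat(s['ee_rot']).as_matrix();G=s['position']+155*M[:,2]
ty=M[:,1]; print('jaw',np.degrees(np.arctan2(ty[1],ty[0])), 'tooltilt',np.degrees(np.arccos(-M[2,2])))
u,v=proj(a,[G])[0].astype(int)
d=np.array([-ty[1],ty[0],0]);d/=np.linalg.norm(d);print(d)
for th in (26,28,30,32,34,36,38,40):
    t=np.radians(th); z=np.sin(t)*d+np.cos(t)*np.array([0,0,1])
    q=proj(a,[G-88*z,G-50*z]); dd=q[0]-q[1]
    cr=(q-[u-60,v-40])*6
    print(th,np.degrees(np.arctan2(dd[0],dd[1])).round(1),cr.round(0).tolist())
E
```

```text
jaw 79.1114027229107 tooltilt 3.0781981128323226
[-0.98199633  0.18890001  0.        ]
26 34.1 [[502.0, 445.0], [445.0, 361.0]]
28 36.2 [[511.0, 443.0], [450.0, 359.0]]
30 38.3 [[521.0, 440.0], [456.0, 357.0]]
32 40.4 [[530.0, 436.0], [461.0, 356.0]]
34 42.4 [[539.0, 433.0], [466.0, 353.0]]
36 44.3 [[547.0, 429.0], [471.0, 351.0]]
38 46.2 [[556.0, 426.0], [476.0, 349.0]]
40 48.1 [[564.0, 421.0], [481.0, 346.0]]
```

```bash
python3 - <<'E'
from h import *
import pickle
a,b=pickle.load(open('s0.pkl','rb'))
print(onz(a,[(281,161.75)],108.4),onz(b,[(263.7,216)],108.4))
c1,d1=ray(a,[(281,161.75)]);c2,d2=ray(b,[(263.7,216)])
d1=d1[0]/np.linalg.norm(d1);d2=d2[0]/np.linalg.norm(d2)
A=np.c_[d1,-d2];t=np.linalg.lstsq(A,c2-c1,rcond=None)[0];print(c1+t[0]*d1,c2+t[1]*d2)
E
```

```text
[[519.0596216 172.3268789 108.4      ]] [[518.64025885 182.75372762 108.4       ]]
[519.48211532 183.52510984 100.00737392] [519.90843253 183.56025325 100.07572683]
```

Call:
play_rows(moves=[[[0.01, 0.15, 0], 0.25, 1], [[0.03, 0.3, 0], 0.5, 1], [[0.05, 0.45, 0], 0.75, 1], [[0.07, 0.6, 0], 1, 1], [[0.09, 0.75, 0], 1, 1], [[0.11, 0.87, 0], 1, 1], [[0.13, 0.97, 0], 1, 1], [[0.13, 0.97, 0], 1, 1]])

```text
clock: 10.45
position: [551.1, 134.1, 401.4]
ee_rot: [-0.167, 0.986, 0.001, 0.021]
contact_force: [-1.0, 0.8, -1.5]
gripper_width: 39.2
```

Call:
play_rows(moves=[[[0.01, 0.1, 0], 0.05, 1], [[0.01, 0.19, 0], 0.05, 1], [[0.01, 0.19, 0], 0.05, 1], [[0.01, 0.19, 0], 0.05, 1]])

```text
clock: 10.95
position: [553.9, 190.3, 400.8]
ee_rot: [-0.18, 0.984, 0.001, 0.02]
contact_force: [0.2, -0.2, -1.9]
gripper_width: 39.6
```

```bash
python3 - <<'E'
from h import *
import pickle
s=arm.read_state();print(s['position'],s['clock'],s['contact_force'],s['joints'].round(2))
M=R.from_quat(s['ee_rot']).as_matrix(); print(M[:,2], s['position']+155*M[:,2],np.degrees(np.arctan2(M[1,1],M[0,1])))
p=grab('wrist','w8.png');a=grab('side','s8.png');pickle.dump((a,p,s),open('s8.pkl','wb'))
for t in ('nipple','valve_block','nipple_head'):
  for pic in (a,p): print(t,[(np.round(r['centre'],0).tolist(),round(r['conf'],2)) for r in arm.look_for(t,pic)])
E
```

```text
[553.91188254 190.30677768 400.79663592] 10.95 [ 0.24439865 -0.24383624 -1.88753768] [ 0.61  0.31 -0.12  0.02 -1.1  -1.83]
[ 0.03953686  0.00961521 -0.99917185] [560.04009518 191.79713561 245.92499926] 110.70561488188974
nipple [([496.0, 1.0, 13.0], 0.67), ([382.0, 275.0, 65.0], 0.37)]
nipple [([530.0, 184.0, 84.0], 0.67), ([389.0, 274.0, 66.0], 0.61)]
valve_block [([412.0, 273.0, 23.0], 0.94), ([559.0, 171.0, 29.0], 0.86), ([765.0, 176.0, 33.0], 0.8)]
valve_block [([554.0, 194.0, 32.0], 0.82), ([411.0, 284.0, 33.0], 0.71), ([792.0, 221.0, 34.0], 0.71)]
nipple_head [([384.0, 276.0, 64.0], 0.62), ([529.0, 181.0, 89.0], 0.57)]
nipple_head [([387.0, 275.0, 64.0], 0.75), ([530.0, 182.0, 85.0], 0.58)]
```

View pics/w8.png

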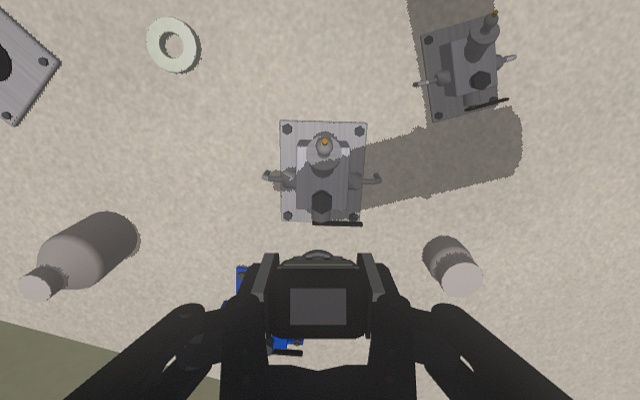

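View pics/s8.png

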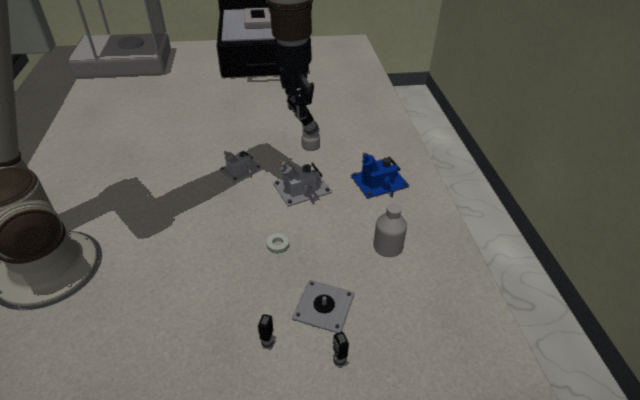

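```bash
python3 - <<'E'
from h import *
import pickle
a,p,s=pickle.load(open('s8.pkl','rb'))
crop(p,265,105,115,125,6,'w8c.png')
crop(p,230,230,180,120,4.4,'w8g.png')
crop(a,260,60,90,150,4,'s8c.png')
E
```

```text
(no output)
```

View pics/w8c.png

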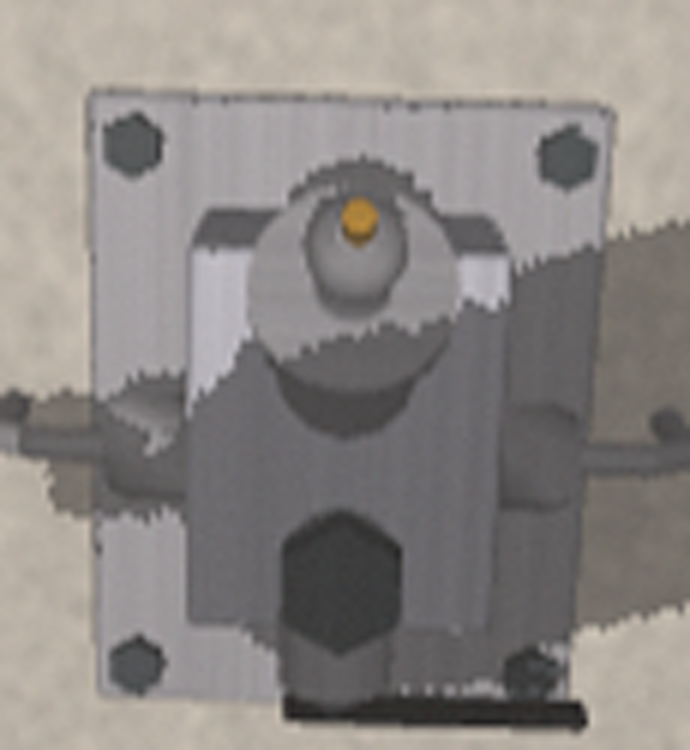

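View pics/w8g.png

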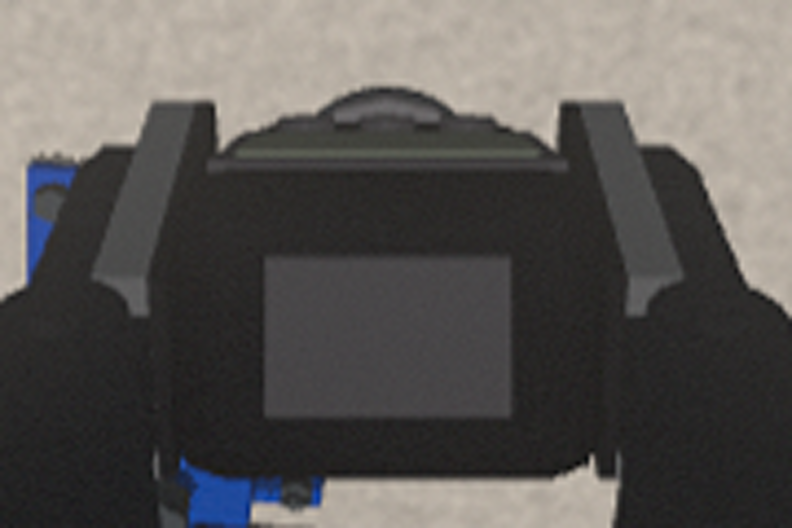

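View pics/s8c.png

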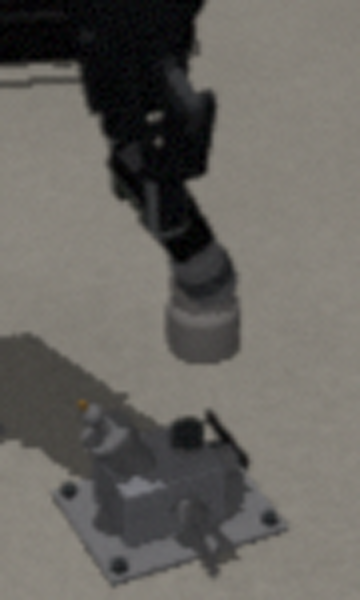

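```bash
python3 - <<'E'
from h import *
import pickle
from scipy.optimize import least_squares
a,p,s=pickle.load(open('s8.pkl','rb'))
q=lambda L:[(x/6+265,y/6+105) for x,y in L]
print('seat',onz(p,q([(352,292)]),82),'tip',onz(p,q([(360,215)]),108.4))
for L in ([(90,93),(612,108)],[(90,93),(100,697)],[(612,108),(570,697)]):
    B=onz(p,q(L),8);d=B[1]-B[0];print('edge',np.linalg.norm(d).round(1),np.degrees(np.arctan2(d[1],d[0])).round(1))
def sz(pp,uv,z): 
    B=onz(pp,uv,z); return [np.linalg.norm(B[i]-B[i-1]) for i in range(4)]
# gauge in tool frame
M=R.from_quat(s['ee_rot']).as_matrix();P=s['position']
def pts(v,w,h):
    al,gx,gz=v   # axis tilt in tool x-z plane; gauge -x side faces tool +x
    zg=np.array([np.sin(al),0,-np.cos(al)]); xg=np.array([-np.cos(al),0,-np.sin(al)]); yg=np.array([0,1,0])
    o=np.array([gx,0,gz])  # grip pt
    T=lambda X:P+M@(o+X[0]*xg+X[1]*yg+(X[2]-88)*zg)
    return proj(p,[T((-h/2,-w/2,110)),T((-h/2,w/2,110)),T((h/2,w/2,110)),T((h/2,-w/2,110)),T((14,0,110))])
g=lambda x,y:(x/4.4+230,y/4.4+230)
obs=np.array([g(264,256),g(512,256),g(512,417),g(264,417),g(388,476)])
for w,h in ((21.6,13.3),(22,14),(21,13),(22,13.5)):
    f=lambda v:np.r_[(pts(v,w,h)-obs)[:4].ravel(),(pts(v,w,h)-obs)[4,1]]
    r=least_squares(f,[0.5,0,155]); print(w,h,np.degrees(r.x[0]),r.x[1:],r.cost)
print('tool tilt',np.degrees(np.arcsin(np.hypot(*M[:2,2]))),np.degrees(np.arctan2(M[1,2],M[0,2])))
E
```

```text
seat [[532.00108082 186.86128912  82.        ]] tip [[516.76456194 181.77216385 108.4       ]]
edge 97.7 109.1
edge 123.4 19.2
edge 120.5 19.8
21.6 13.3 12.676948406381879 [  1.83876047 152.10629069] 14.720524050603533
22 14 12.310458627378127 [  0.39211261 154.1628229 ] 10.267004293778296
21 13 10.743210741209518 [  4.64812632 149.47200289] 16.92660204785775
22 13.5 14.005923848456405 [-4.48050038e-02  1.53843378e+02] 13.393030360872512
tool tilt 2.331966218473921 13.668761465347234
```

```bash
python3 - <<'E'
import cv2
im=cv2.imread('pics/w3.png')[230:350,230:410]; cv2.imwrite('pics/w3g.png',cv2.resize(im,None,fx=4.4,fy=4.4,interpolation=cv2.INTER_CUBIC))
E
```

```text
(no output)
```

View pics/w3g.png

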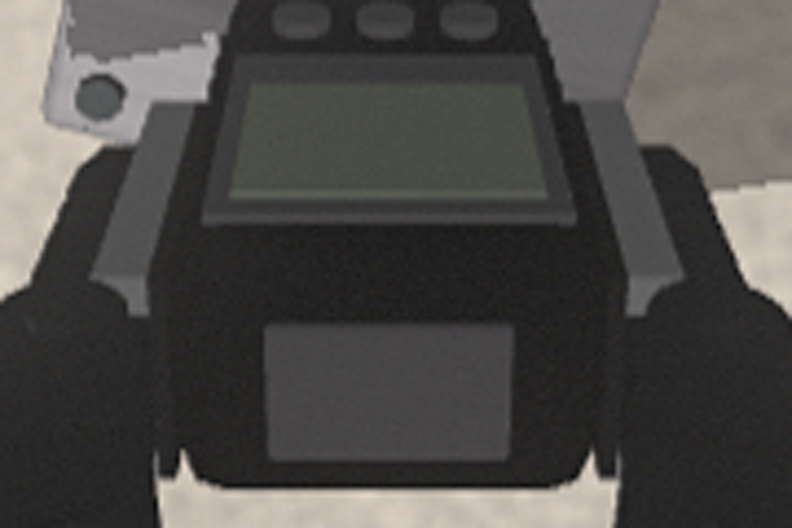

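```bash
python3 - <<'E'
from h import *
import pickle
from scipy.optimize import least_squares
a,p,s=pickle.load(open('s8.pkl','rb'))
M=R.from_quat(s['ee_rot']).as_matrix();P=s['position']
def uv(v,X):
    al,gx,gz=v
    zg=np.array([np.sin(al),0,-np.cos(al)]); xg=np.array([-np.cos(al),0,-np.sin(al)]); yg=np.array([0,1,0])
    o=np.array([gx,0,gz])
    return proj(p,[P+M@(o+x*xg+y*yg+(z-88)*zg) for x,y,z in X])
G=lambda L:np.array([(x/4.4+230,y/4.4+230) for x,y in L])
# model params: panel half-w, x front/rear at z=110 ; bezel bottom/top z at x=-14(-b), half w ; rear edge x=14
w3=G([(265,323),(513,323),(511,461),(267,461),(203,222),(576,222),(232,57),(534,57),(389,487)])
w8=G([(264,256),(512,256),(512,417),(264,417),(207,163),(568,163),(388,476)])
def model(m,pose):
    hw,xf,xr,zb,zt,bw,bx=m
    return uv(pose,[(xf,-hw,110),(xf,hw,110),(xr,hw,110),(xr,-hw,110),(bx,-bw,zt),(bx,bw,zt),(bx,-bw,zb),(bx,bw,zb),(14,0,110)])
def res(v):
    m=v[:7]; r3=(model(m,[0,v[7],v[8]])-w3); A=model(m,[v[9],v[10],v[11]]); B=A[[0,1,2,3,4,5,8]]-w8
    return np.r_[r3[:8].ravel(),r3[8,1],B[:6].ravel(),B[6,1],(v[7])*.3,(v[8]-155)*.3,(v[6]+14.5)*1]
r=least_squares(res,[11,-7,7,80,108,17,-14.5,0,155,.4,0,155]); print(r.x.round(2),np.degrees(r.x[9]),r.cost); print(res(r.x).round(1))
for al in (12,16,20,24,28,32):
    f=lambda v:res(np.r_[v[:9],np.radians(al),v[9:]]); q=least_squares(f,np.r_[r.x[:9],r.x[10:]]); print(al,q.cost,q.x.round(1))
E
```

```text
[ 11.47  -5.37   9.49  71.26 106.1   17.38 -13.6   -1.65 158.13   0.43
  -6.05 158.17] 24.827678153675688 23.828742997326955
[-2.2  0.2 -1.5  0.1 -2.1 -1.1 -1.6 -1.  -2.5 -0.  -1.5 -0.1  0.   0.1
 -0.7  0.1  1.8 -1.4 -0.1 -1.9 -0.1 -1.5  0.8 -1.7  0.8 -1.3 -0.2 -1.7
 -0.2 -1.  -0.5  0.9  0.9]
12 27.140675065043418 [ 11.4  -6.1   9.3  72.1 106.4  17.  -14.   -1.3 157.3  -1.  158. ]
16 25.123359119192575 [ 11.4  -5.8   9.4  71.6 106.2  17.2 -13.8  -1.5 157.7  -2.8 158.5]
20 24.148417170001558 [ 11.5  -5.6   9.4  71.3 106.1  17.3 -13.7  -1.6 158.   -4.4 158.5]
24 23.83648146684621 [ 11.5  -5.4   9.5  71.2 106.1  17.4 -13.6  -1.7 158.1  -5.8 158.3]
28 23.922365151560335 [ 11.5  -5.2   9.5  71.4 106.2  17.4 -13.6  -1.6 158.2  -7.  157.7]
32 24.221884379138785 [ 11.4  -5.1   9.6  71.6 106.4  17.4 -13.6  -1.5 158.2  -8.  156.8]
```

```bash
python3 - <<'E'
from h import *
import pickle
a,b,p,s=pickle.load(open('s7.pkl','rb'))
im=cv2.cvtColor(a['pixels'],cv2.COLOR_RGB2BGR)[205:260,275:335]
im=np.clip(im.astype(float)*1.6,0,255).astype(np.uint8)
cv2.imwrite('pics/s7d.png',cv2.resize(im,None,fx=10,fy=10,interpolation=cv2.INTER_CUBIC))
E
```

```text
(no output)
```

View pics/s7d.png

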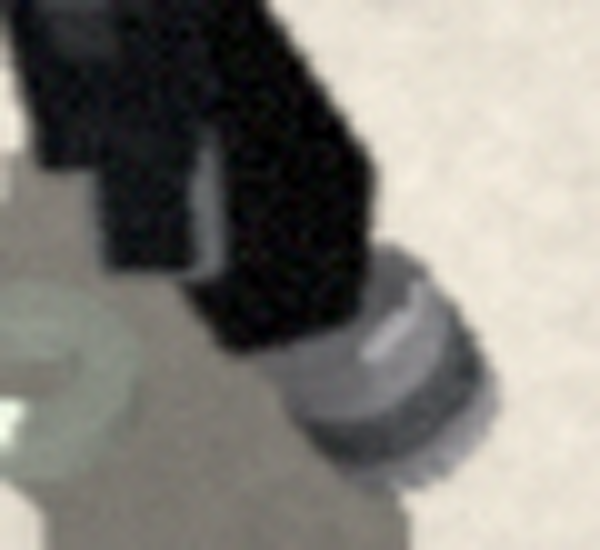

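```bash
cat >> h.py <<'E'
MT=np.array([-41.5,0,235.]); AL=np.radians(24.5)
yaw=np.radians(19.7); ZN=np.array([-.5*np.cos(yaw),-.5*np.sin(yaw),.8660]); SEAT=np.array([531.7,187.1,82.])
def rep():
    s=arm.read_state(); M=R.from_quat(s['ee_rot']).as_matrix(); P=s['position']
    m=P+M@MT; zg=M@[np.sin(AL),0,-np.cos(AL)]
    print('t',s['clock'],'P',P.round(1),'F',s['contact_force'].round(1),'T',s['wrist_torque'].round(2),'w',round(s['gripper_width'],1),'mouth',m.round(1),'axis ang to n',np.degrees(np.arccos(zg@ZN)).round(1),'tilt',np.degrees(np.arccos(zg[2])).round(1))
    e=m-SEAT; print(' along n',(e@ZN).round(1),'lateral',(e-(e@ZN)*ZN).round(1)); return s,m,zg
E
python3 - <<'E'
from h import *
s,m,z=rep(); t=SEAT+45*ZN; print(((t-m)/300).round(4),t)
E
```

```text
t 11.35 P [554.1 190.7 401.5] F [-0.4  0.5 -2.6] T [-0.01  0.17  0.  ] w 39.2 mouth [602.5 207.9 168.5] axis ang to n 3.1 tilt 26.9
 along n 38.1 lateral [88.7 27.2 53.5]
[-0.3066 -0.0947 -0.1584] [510.51691274 179.51535669 120.97      ]
```

Call:
play_rows(moves=[[[-0.15, -0.045, 0], -0.03, 1], [[-0.3, -0.09, 0], -0.03, 1], [[-0.307, -0.095, -0.06], -0.03, 1], [[-0.307, -0.095, -0.12], -0.03, 1], [[-0.307, -0.095, -0.158], -0.03, 1], [[-0.307, -0.095, -0.158], -0.03, 1]])

```text
clock: 12.1
position: [461.9, 162.1, 353.4]
ee_rot: [-0.172, 0.985, 0.001, 0.02]
contact_force: [0.4, 0.5, -0.8]
gripper_width: 39.6
```

```bash
python3 - <<'E'
from h import *
import pickle
s,m,z=rep()
p=grab('wrist','w9.png');a=grab('side','s9.png');b=grab('top','t9.png');pickle.dump((a,b,p,s),open('s9.pkl','wb'))
im=cv2.cvtColor(a['pixels'],cv2.COLOR_RGB2BGR)[110:210,240:340]
im=np.clip(im.astype(float)*1.5,0,255).astype(np.uint8)
cv2.imwrite('pics/s9d.png',cv2.resize(im,None,fx=7,fy=6,interpolation=cv2.INTER_CUBIC))
E
```

```text
t 12.1 P [461.9 162.1 353.4] F [ 0.4  0.5 -0.8] T [-0.    0.18 -0.  ] w 39.6 mouth [510.3 178.3 120.3] axis ang to n 3.2 tilt 26.8
 along n 44.7 lateral [-0.3 -1.3 -0.4]
```

View pics/s9d.png

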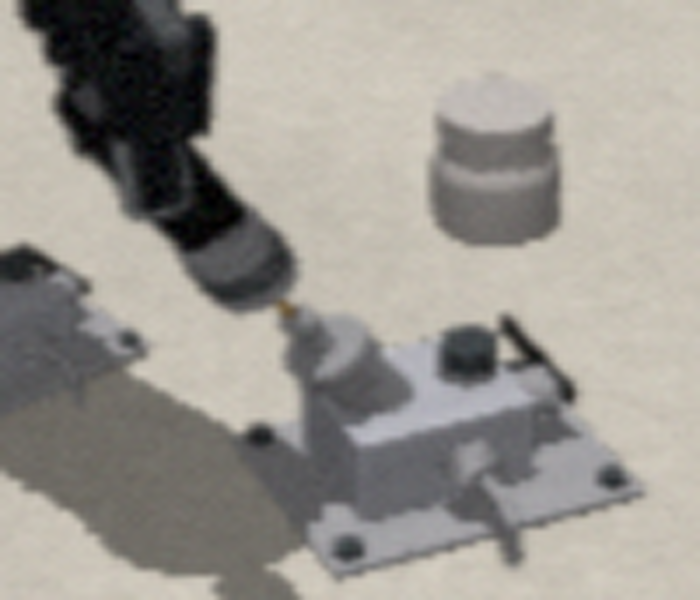

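View pics/w9.png

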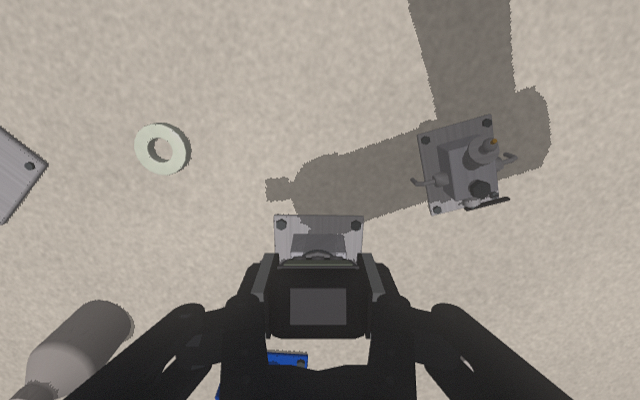

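View pics/t9.png

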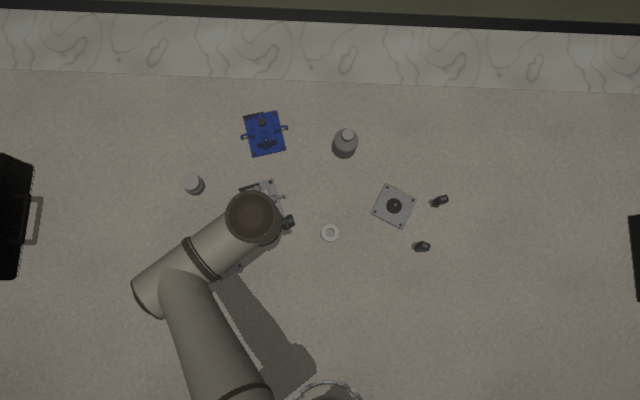

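```bash
python3 - <<'E'
from h import *
import pickle
a,b,p,s=pickle.load(open('s9.pkl','rb'))
M=R.from_quat(s['ee_rot']).as_matrix();P=s['position'];m=P+M@MT;zg=M@[np.sin(AL),0,-np.cos(AL)]
c=lambda q:(q-[240,110])*[7,6]
print('tip pred',c(proj(a,[SEAT+30.5*ZN])),'bias to obs',[285,305]-c(proj(a,[SEAT+30.5*ZN]))[0])
bias=[285,305]-c(proj(a,[SEAT+30.5*ZN]))[0]
# draw
im=cv2.imread('pics/s9d.png')
def circ(o,z,r,col):
    x=np.cross(z,[0,1,0]);x/=np.linalg.norm(x);y=np.cross(z,x)
    t=np.linspace(0,2*np.pi,40); q=c(proj(a,[o+r*(np.cos(k)*x+np.sin(k)*y) for k in t]))+bias
    cv2.polylines(im,[q.astype(np.int32)],True,col,1)
circ(m,zg,16.5,(0,0,255)); circ(m+20*zg,zg,16.5,(0,255,255)); circ(m+42*zg,zg,14,(255,0,255)); circ(SEAT,ZN,16.5,(0,255,0)); circ(SEAT+17*ZN,ZN,7.5,(0,255,0))
q=c(proj(a,[m-40*zg,m+110*zg]))+bias; cv2.line(im,tuple(map(int,q[0])),tuple(map(int,q[1])),(0,0,255),1)
cv2.imwrite('pics/s9o.png',im)
E
```

```text
tip pred [[280.12725162 296.44000776]] bias to obs [4.87274838 8.55999224]
```

View pics/s9o.png

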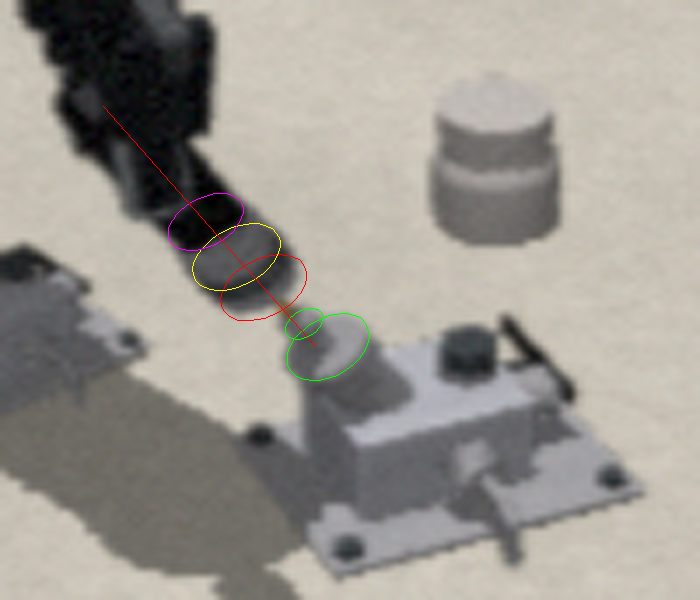

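Call:
play_rows(moves=[[[0.012, 0.007, -0.015], 0, 1], [[0.022, 0.011, -0.03], 0, 1], [[0.033, 0.016, -0.048], 0, 1], [[0.033, 0.016, -0.048], 0, 1]])

```text
clock: 12.75
position: [472.4, 167.3, 339.6]
ee_rot: [-0.172, 0.985, 0.001, 0.021]
contact_force: [-0.3, -1.1, -2.3]
gripper_width: 39.6
```

```bash
python3 - <<'E'
from h import *
import pickle
s,m,z=rep()
a=grab('side','s10.png')
im=cv2.cvtColor(a['pixels'],cv2.COLOR_RGB2BGR)[110:210,240:340]
im=np.clip(im.astype(float)*1.5,0,255).astype(np.uint8)
cv2.imwrite('pics/s10d.png',cv2.resize(im,None,fx=7,fy=6,interpolation=cv2.INTER_CUBIC))
E
```

```text
t 12.75 P [472.4 167.3 339.6] F [-0.3 -1.1 -2.3] T [-0.06  0.14 -0.03] w 39.6 mouth [521.1 183.6 106.5] axis ang to n 3.1 tilt 26.9
 along n 26.8 lateral [2.  1.  1.3]
```

View pics/s10d.png

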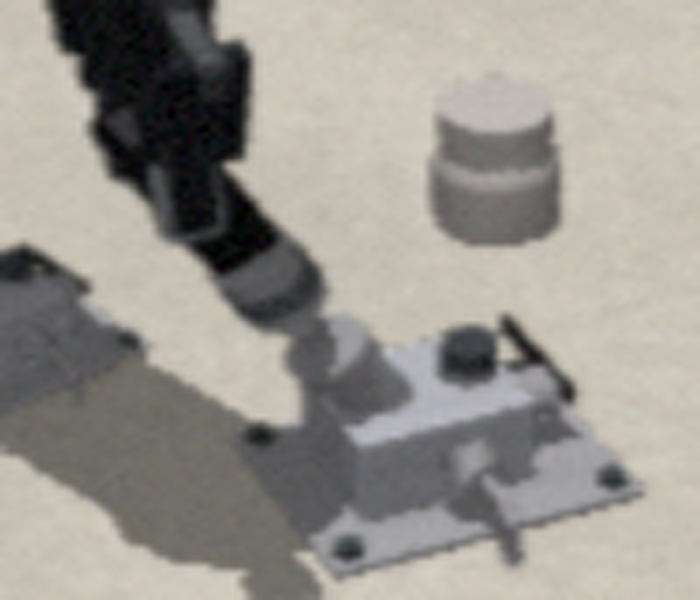

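Call:
play_rows(moves=[[[0.008, 0.003, -0.014], 0, 1], [[0.015, 0.005, -0.028], 0, 1], [[0.019, 0.007, -0.035], 0, 1], [[0.019, 0.007, -0.035], 0, 1]])

```text
clock: 13.3
position: [477.4, 168.7, 328.7]
ee_rot: [-0.172, 0.985, 0.0, 0.019]
contact_force: [-2.9, -3.4, -1.7]
gripper_width: 39.1
```

```bash
cat >> h.py <<'E'
def snap(n):
    a=grab('side',f's{n}.png')
    im=cv2.cvtColor(a['pixels'],cv2.COLOR_RGB2BGR)[110:190,250:330]
    im=np.clip(im.astype(float)*1.7,0,255).astype(np.uint8)
    cv2.imwrite(f'pics/s{n}d.png',cv2.resize(im,None,fx=7,fy=7,interpolation=cv2.INTER_CUBIC)); return a
E
python3 - <<'E'
from h import *
rep(); snap(11)
E
```

```text
t 13.3 P [477.4 168.7 328.7] F [-2.9 -3.4 -1.7] T [-1.1   1.15 -0.07] w 39.1 mouth [525.4 184.5  95.4] axis ang to n 3.3 tilt 26.7
 along n 15.0 lateral [ 0.8 -0.1  0.4]
```

View pics/s11d.png

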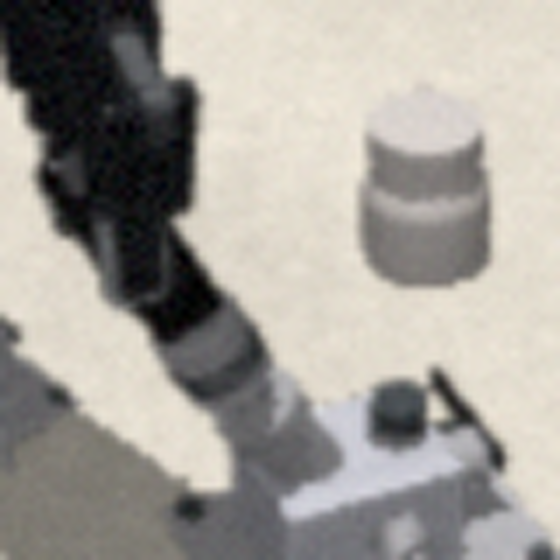

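Call:
play_rows(moves=[[[-0.004, -0.004, 0], 0, 1], [[0.003, -0.001, -0.012], 0, 1], [[0.01, 0.001, -0.024], 0, 1], [[0.015, 0.003, -0.035], 0, 1], [[0.015, 0.003, -0.035], 0, 1]])

```text
clock: 13.98
position: [482.2, 169.8, 317.8]
ee_rot: [-0.172, 0.985, 0.001, 0.02]
contact_force: [-0.5, -1.5, -4.5]
gripper_width: 39.2
```

```bash
python3 - <<'E'
from h import *
rep(); snap(12)
E
```

```text
t 13.975 P [482.2 169.8 317.8] F [-0.5 -1.5 -4.5] T [-0.19  0.38 -0.01] w 39.2 mouth [530.3 185.8  84.6] axis ang to n 3.3 tilt 26.7
 along n 3.1 lateral [ 0.1 -0.8 -0.1]
```

View pics/s12d.png

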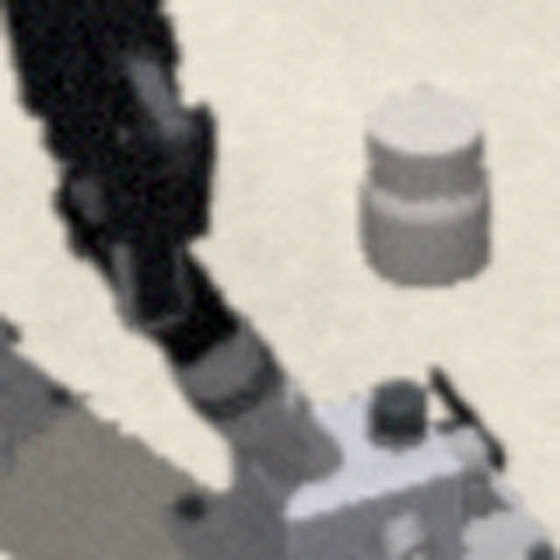

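Call:
play_rows(moves=[[[0.006, 0.002, -0.01], 0, 1], [[0.011, 0.004, -0.02], 0, 1], [[0.016, 0.006, -0.029], 0, 1], [[0.016, 0.006, -0.029], 0, 1]])

```text
clock: 14.52
position: [485.1, 171.0, 314.6]
ee_rot: [-0.173, 0.985, -0.0, 0.018]
contact_force: [-24.1, -2.9, 34.4]
gripper_width: 39.5
```

```bash
python3 - <<'E'
from h import *
rep(); snap(13)
E
```

```text
t 14.525 P [485.1 171.  314.6] F [-24.1  -2.9  34.4] T [-0.69  6.44  0.23] w 39.5 mouth [532.6 186.4  81.3] axis ang to n 3.5 tilt 26.6
 along n -1.0 lateral [ 0.5 -0.9  0.1]
```

View pics/s13d.png

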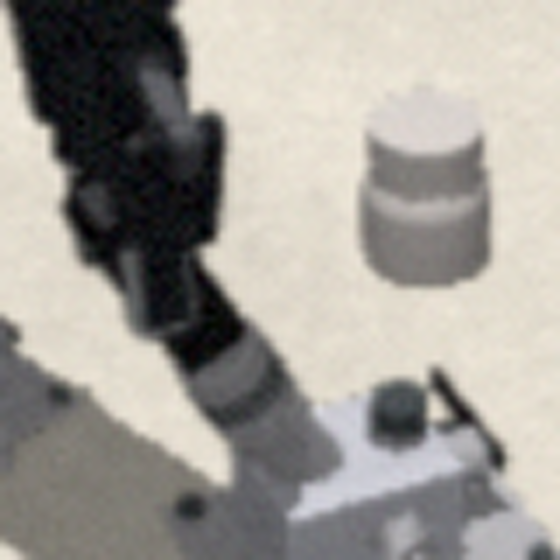

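Call:
play_rows(moves=[[[0.005, 0.002, -0.009], 0, 1], [[0.005, 0.002, -0.009], 0, 1], [[0.005, 0.002, -0.009], 0, 1], [[0.005, 0.002, -0.009], 0, 1]])

```text
clock: 15.08
position: [485.4, 171.2, 314.9]
ee_rot: [-0.173, 0.985, -0.001, 0.018]
contact_force: [-15.0, -2.4, 17.8]
gripper_width: 39.7
```

```bash
python3 - <<'E'
from h import *
s,m,z=rep(); a=arm.get_image('side')
print(s['joint_vel'].round(4))
im=cv2.cvtColor(a['pixels'],cv2.COLOR_RGB2BGR)[110:180,250:320]
im=np.clip(im.astype(float)*2,0,255).astype(np.uint8)
im=cv2.resize(im,None,fx=8.5,fy=8.5,interpolation=cv2.INTER_CUBIC)
c=lambda q:(q-[250,110])*8.5
o=im.copy(); bias=np.array([0.7,1.43])*8.5
def circ(o_,z,r,col):
    x=np.cross(z,[0,1,0]);x/=np.linalg.norm(x);y=np.cross(z,x)
    t=np.linspace(0,2*np.pi,40); q=c(proj(a,[o_+r*(np.cos(k)*x+np.sin(k)*y) for k in t]))+bias
    cv2.polylines(o,[q.astype(np.int32)],True,col,1)
# ideal: gauge exactly home; box edges
circ(SEAT,ZN,16.5,(0,255,0)); circ(SEAT+20*ZN,ZN,16.5,(0,255,255))
yb=np.array([-np.sin(yaw),np.cos(yaw),0]); xb=np.cross(yb,ZN)
for sx in(-14,14):
  for sy in (-20,20):
    q=c(proj(a,[SEAT+42*ZN+sx*xb+sy*yb,SEAT+110*ZN+sx*xb+sy*yb]))+bias
    cv2.line(o,tuple(map(int,q[0])),tuple(map(int,q[1])),(0,0,255),1)
cv2.imwrite('pics/s14o.png',o); cv2.imwrite('pics/s14.png',im); grab('wrist','w14.png')
E
```

```text
t 15.075 P [485.4 171.2 314.9] F [-15.   -2.4  17.8] T [-0.37  4.07  0.08] w 39.7 mouth [532.6 186.4  81.5] axis ang to n 3.6 tilt 26.5
 along n -0.7 lateral [ 0.6 -0.9  0.1]
[-0.0013 -0.0009 -0.0024 -0.0029  0.0002 -0.0001]
```

View pics/s14o.png

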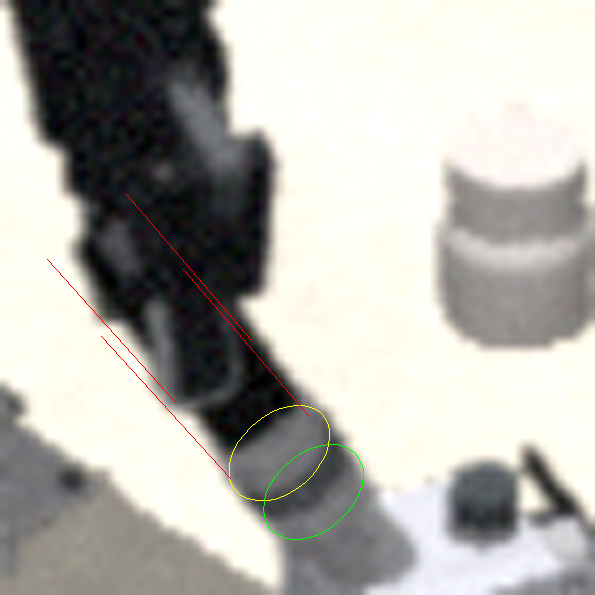

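View pics/s14.png

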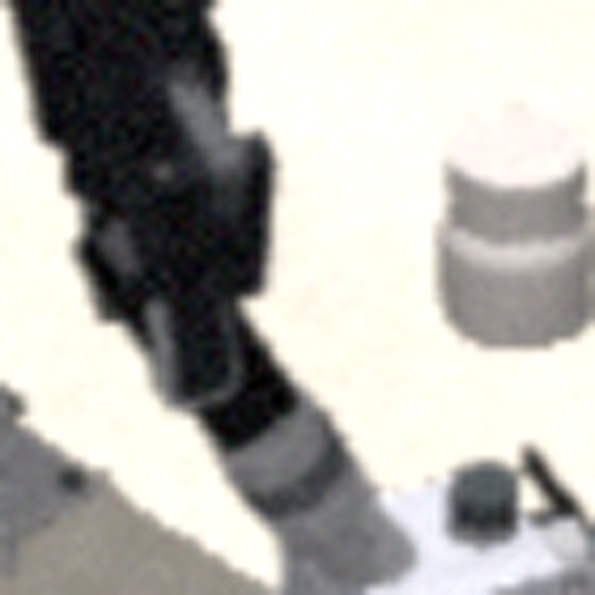

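View pics/w14.png

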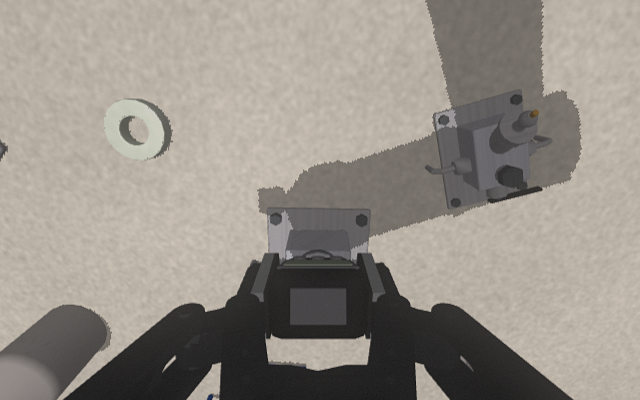

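Call:
play_rows(moves=[[[-0.004, -0.001, -0.013], 0, 1], [[-0.01, -0.004, -0.017], 0, 1], [[-0.016, -0.006, -0.021], 0, 1], [[-0.022, -0.008, -0.025], 0, 1], [[-0.022, -0.008, -0.025], 0, 1]])

```text
clock: 15.8
position: [481.3, 169.9, 313.4]
ee_rot: [-0.175, 0.984, 0.0, 0.024]
contact_force: [-5.3, -3.1, 18.6]
gripper_width: 39.0
```

```bash
cat >> h.py <<'E'
def ov(n):
    a=arm.get_image('side')
    im=cv2.cvtColor(a['pixels'],cv2.COLOR_RGB2BGR)[110:180,250:320]
    im=np.clip(im.astype(float)*2,0,255).astype(np.uint8)
    im=cv2.resize(im,None,fx=8.5,fy=8.5,interpolation=cv2.INTER_CUBIC)
    c=lambda q:(q-[250,110])*8.5
    bias=np.array([0.7,1.43])*8.5
    yb=np.array([-np.sin(yaw),np.cos(yaw),0]); xb=np.cross(yb,ZN)
    for sx,sy in ((14,-20),(-14,20),(14,20),(-14,-20)):
        q=c(proj(a,[SEAT+42*ZN+sx*xb+sy*yb,SEAT+110*ZN+sx*xb+sy*yb]))+bias
        print(sx,sy,q.round(0).tolist())
        cv2.line(im,tuple(map(int,q[0])),tuple(map(int,q[1])),(0,0,255),1)
    cv2.imwrite(f'pics/s{n}o.png',im)
E
python3 - <<'E'
from h import *
s,m,z=rep(); ov(15)
E
```

```text
t 15.8 P [481.3 169.9 313.4] F [-5.3 -3.1 18.6] T [-0.72  0.58 -0.11] w 39.0 mouth [531.4 186.4  80.7] axis ang to n 2.8 tilt 27.3
 along n -0.9 lateral [-0.7 -0.8 -0.5]
14 -20 [[308.0, 416.0], [184.0, 270.0]]
-14 20 [[175.0, 403.0], [47.0, 260.0]]
14 20 [[251.0, 341.0], [127.0, 195.0]]
-14 -20 [[230.0, 479.0], [102.0, 336.0]]
```

View pics/s15o.png

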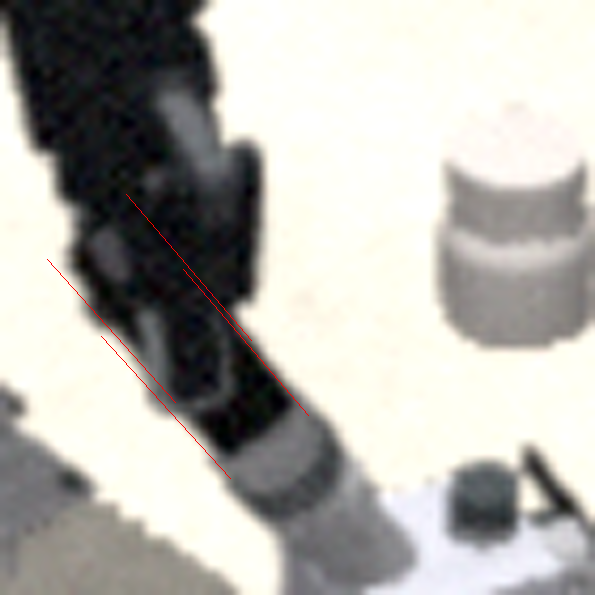

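```bash
python3 - <<'E'
from h import *
import pickle
a,b=pickle.load(open('s0.pkl','rb'))
c=lambda q:(q-[240,250])*5
C=[[511.1,-193.2,8],[554.4,-105.6,8],[641.5,-148.3,8],[598.1,-236.4,8]]
print('plate pred',c(proj(a,C)).round(0).tolist(),'obs',[(263,345),(345,155),(573,217),(500,410)])
y=np.array([np.cos(np.radians(77)),np.sin(np.radians(77)),0]);x=np.array([y[1],-y[0],0]);o=np.array([577,-171,12.])
for z in(42,110): print(z,c(proj(a,[o+sx*x+sy*y+[0,0,z] for sx,sy in((-14,-20),(14,-20),(14,20),(-14,20))])).round(0).tolist())
E
```

```text
plate pred [[259.0, 328.0], [344.0, 141.0], [566.0, 203.0], [497.0, 401.0]] obs [(263, 345), (345, 155), (573, 217), (500, 410)]
42 [[380.0, 232.0], [453.0, 239.0], [461.0, 155.0], [390.0, 149.0]]
110 [[381.0, 118.0], [459.0, 124.0], [467.0, 40.0], [392.0, 34.0]]
```

Call:
play_rows(moves=[[[-0.003, -0.001, -0.02], 0, 1], [[-0.003, -0.001, -0.02], 0, 1], [[-0.003, -0.001, -0.02], 0, 1], [[-0.003, -0.001, -0.02], 0, 1], [[-0.003, -0.001, -0.02], 0, 1], [[-0.003, -0.001, -0.02], 0, 1]])

```text
clock: 16.6
position: [480.6, 169.6, 313.2]
ee_rot: [-0.176, 0.984, 0.0, 0.027]
contact_force: [-15.1, -3.9, 28.5]
gripper_width: 39.4
```

```bash
python3 - <<'E'
from h import *
s,m,z=rep(); p=grab('wrist','w16.png'); a=grab('side','s16.png'); crop(p,230,230,180,120,4.4,'w16g.png')
for t in ('gauge','bottle','jar','tape_roll'): print(t,[(np.round(r['centre'],0).tolist(),round(r['conf'],2)) for r in arm.look_for(t,a)])
print(s['joint_vel'].round(4))
E
```

```text
t 16.6 P [480.6 169.6 313.2] F [-15.1  -3.9  28.5] T [-0.93  3.59 -0.  ] w 39.4 mouth [531.8 186.4  80.7] axis ang to n 2.5 tilt 27.5
 along n -1.1 lateral [-0.4 -0.9 -0.4]
gauge [([582.0, -301.0, 61.0], 0.92), ([462.0, -250.0, 57.0], 0.65), ([520.0, 164.0, 120.0], 0.54)]
bottle [([732.0, -49.0, 72.0], 0.9), ([572.0, -179.0, 8.0], 0.33)]
jar [([614.0, 371.0, 40.0], 0.7)]
tape_roll [([494.0, 2.0, 11.0], 0.65)]
[ 0.0002 -0.0013 -0.0005  0.0001  0.0002  0.0004]
```

View pics/w16g.png

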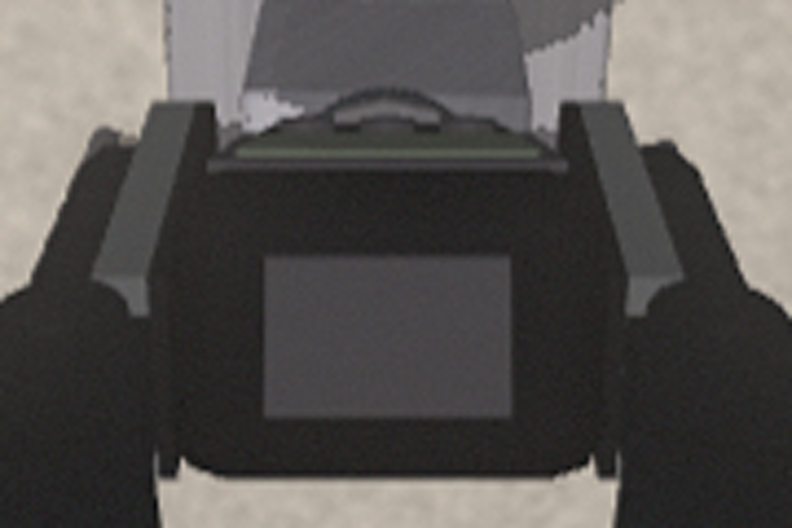

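Call:
play_rows(moves=[[[-0.005, -0.002, -0.02], 0, 1], [[-0.011, -0.004, -0.024], 0, 1], [[-0.017, -0.006, -0.027], 0, 1], [[-0.017, -0.006, -0.027], 0, 1], [[-0.017, -0.006, -0.027], 0, 1], [[-0.017, -0.006, -0.027], 0, 1]])

```text
clock: 17.65
position: [477.5, 168.6, 312.1]
ee_rot: [-0.177, 0.984, 0.001, 0.033]
contact_force: [-9.5, -6.0, 28.0]
gripper_width: 39.3
```

```bash
python3 - <<'E'
from h import *
s,m,z=rep(); p=grab('wrist','w17.png'); ov(17); crop(p,230,230,180,120,4.4,'w17g.png')
E
```

```text
t 17.65 P [477.5 168.6 312.1] F [-9.5 -6.  28. ] T [-1.18  1.57 -0.18] w 39.3 mouth [531.6 186.4  80.4] axis ang to n 1.8 tilt 28.3
 along n -1.2 lateral [-0.7 -0.9 -0.6]
14 -20 [[308.0, 416.0], [184.0, 270.0]]
-14 20 [[175.0, 403.0], [47.0, 260.0]]
14 20 [[251.0, 341.0], [127.0, 195.0]]
-14 -20 [[230.0, 479.0], [102.0, 336.0]]
```

View pics/w17g.png

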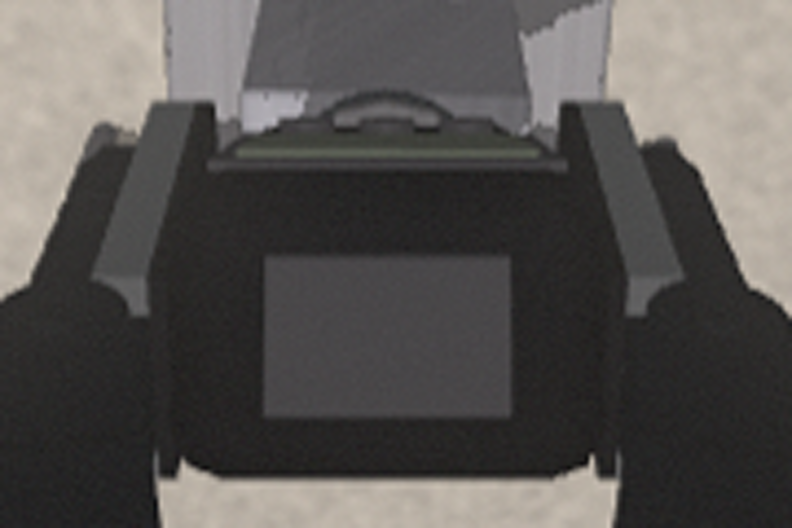

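View pics/s17o.png

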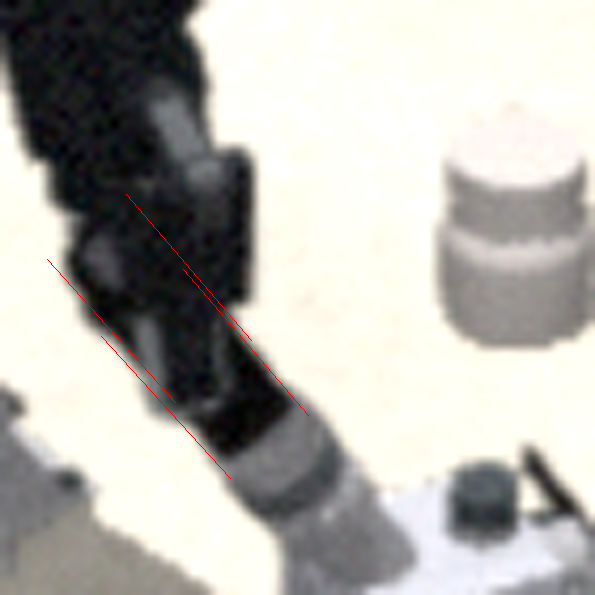

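```bash
python3 - <<'E'
from h import *
s,m,z=rep(); print(s['joint_vel'].round(4)); print(arm.job_done())
E
```

```text
t 17.75 P [477.5 168.6 312.2] F [-10.8  -5.   27.5] T [-1.21  1.56 -0.19] w 39.5 mouth [531.6 186.5  80.4] axis ang to n 1.8 tilt 28.3
 along n -1.2 lateral [-0.7 -0.9 -0.6]
[ 0.0003  0.0001  0.0016 -0.0019  0.0009 -0.0009]
the job is handed in; nothing more can be done
None
```

I gripped the gauge on its stand and pivoted it against the parking post to lean in the jaws, because the moves could not tilt the tool. I then lifted it off, turned it to match the larger grey valve block, pressed it onto the nipple and pushed it to the hard stop. I handed it in at 17.75 s, still gripping and pushing.

**Last readings:**
- **Push:** about 30 N at the wrist, roughly along the nipple's axis.
- **Grip:** fingers at 39.5 mm on the 40 mm box, arm at rest.
- **Mouth:** about 1–2 mm from my estimate of the seat centre.
- **Axis:** about 2° off the nipple's by my model.
- **Bystanders:** the networks found bottle, jar and tape roll within about 4–5 mm of their first side-camera readings, which is their own accuracy.

**Checks that failed or disagreed:**
- **Tilt of the gauge in the grip:** the estimates varied. The post geometry gave about 31°, and two readings of the same side picture gave about 26.5° and 32°. The wrist-camera fit gave about 27° but barely constrained it. I allow for up to about 4° off square, against a limit of 8°. I made small tilt corrections after seating, and these turned the gauge together with the tool.
- **Camera offset:** the side camera read about 6–10 mm off in y against the other cameras, so I used it mainly for relative checks.
- **Stem travel and snap:** I could not see either directly. I inferred the snap from a brief pull on the tool during insertion. I inferred full home from the hard stop and from the gauge's height in the picture, after correcting for how its lower edge showed on the stand.

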